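# Load the gang test fixture, click its covers shut, dock and clamp the carriage

### The job

Get this test fixture ready to run: lay every blue board on the bench flat in a nest of the sliding carriage, one to a nest, with its pin header on the right-hand side, toward the receiver, and press all three clear covers down until they click and stay shut (over an empty nest too, the safety loop runs through every cover). Then slide the carriage to the right by its handle until it is fully home in the receiver, and only then turn the red clamp knob clockwise all the way to lock it. Leave the multimeter, pliers, tin and calipers where they are.

Things in the scene. Friction and masses are not known exactly. Their poses are not given: they have to be found in the camera images.
- board_1: one of two or three identical blue circuit boards, 42 mm wide (its x), 60 mm long (its y), 40 to 65 g, lying face up on a grey or black mat 2 to 3 mm thick; solid up to 12 mm above its underside, small parts up to 18 mm. Origin at the centre of its underside, z up. Grasp across the 42 mm width at the middle of the long edges. None if this board is absent
- header_1 (a point): middle of the black pin header (a row of upright gold pins) of board_1, beside the +x long edge: 14 mm from the board's origin along its x, 2 mm along its y, 12 mm up
- board_2: one of two or three identical blue circuit boards, 42 mm wide (its x), 60 mm long (its y), 40 to 65 g, lying face up on a grey or black mat 2 to 3 mm thick; solid up to 12 mm above its underside, small parts up to 18 mm. Origin at the centre of its underside, z up. Grasp across the 42 mm width at the middle of the long edges. None if this board is absent
- header_2 (a point): middle of the black pin header (a row of upright gold pins) of board_2, beside the +x long edge: 14 mm from the board's origin along its x, 2 mm along its y, 12 mm up
- board_3: one of two or three identical blue circuit boards, 42 mm wide (its x), 60 mm long (its y), 40 to 65 g, lying face up on a grey or black mat 2 to 3 mm thick; solid up to 12 mm above its underside, small parts up to 18 mm. Origin at the centre of its underside, z up. Grasp across the 42 mm width at the middle of the long edges. None if this board is absent
- header_3 (a point): middle of the black pin header (a row of upright gold pins) of board_3, beside the +x long edge: 14 mm from the board's origin along its x, 2 mm along its y, 12 mm up
- nest_1 (a point): left nest (seen from the robot) of the test fixture's sliding carriage: centre of its seat, 38 mm above the worktop, where a board's origin goes. Axes are the carriage's, same for all nests: x from the catch to the cover's hinge (away from the robot), y along the row (left), z up. The fixture stands up to 0.15 rad turned. A board lies with its 60 mm length along this x, header on the right (-y)
- nest_2 (a point): middle nest, as nest_1; nests are 84 mm apart. A board lies between eight 6 mm guide pins with tapered tops, which rise 10 mm above the seat and leave 2 mm play on every side. The middle 38 mm of each long edge is free for fingers, with 10 mm of depth below the seat
- nest_3 (a point): right nest, as nest_1
- cover_1 (a joint): hinge of the clear, black-framed cover over nest 1: 0 rad = shut and level, 1.70 = fully open, leaning back past upright. The hinge axis runs along y of the nest, 50 mm along +x from the seat's centre and 21 mm above the seat; the cover is 46 mm wide and reaches 97 mm from the axis, its outer face lying 3 to 5 mm outside the axis
- pad_1 (a point): top centre of the blue ribbed press pad (19 x 30 mm) near the front of cover 1, 77 mm from the hinge axis; it moves with the cover. The roller catch stands 20 mm in front of it when the cover is shut, 2 mm higher than the pad: keep off it
- cover_2 (a joint): hinge of the clear, black-framed cover over nest 2: 0 rad = shut and level, 1.70 = fully open, leaning back past upright. A light spring (0.14 Nm at most) throws it open; on the last 7 mm its front bar must be pressed past a sprung roller catch (5 to 8 N on the blue pad), which then holds it below 0.02 rad. If let go before, it springs open; otherwise as cover_1
- pad_2 (a point): top centre of the blue ribbed press pad (19 x 30 mm) near the front of cover 2, 77 mm from the hinge axis; it moves with the cover. The roller catch stands 20 mm in front of it when the cover is shut, 2 mm higher than the pad: keep off it
- cover_3 (a joint): hinge of the clear, black-framed cover over nest 3: 0 rad = shut and level, 1.70 = fully open, leaning back past upright. Its white pushers clear a well seated board by about 1 mm when it is shut; otherwise as cover_1
- pad_3 (a point): top centre of the blue ribbed press pad (19 x 30 mm) near the front of cover 3, 77 mm from the hinge axis; it moves with the cover. The roller catch stands 20 mm in front of it when the cover is shut, 2 mm higher than the pad: keep off it
- carriage (a joint): slide of the carriage on the fixture's rails: 0 = fully at the loading end (left), 0.040 m = fully docked in the grey receiver block at the right end of the fixture, moving along -y of the nests. It stays where it is left (about 4 N of friction)
- handle (a point): middle of the carriage's black handle, a 12 mm round bar 58 mm long along the nests' x, at the left end of the carriage, 66 mm above the worktop, 32 mm clear above the carriage, 62 mm left of (+y) and 8 mm along +x from nest_1; pinch it across from above or push it from its left side
- clamp (a joint): turn of the red clamp knob at the front left of the fixture: 0 = free (bar along the nests' y), 1.55 rad = locked against its end stop (bar along the nests' x), clockwise seen from above as the value grows. Needs about 0.12 to 0.2 Nm and stays where it is left. Its steel cam finger swings in behind the carriage's lug; turned before the carriage is docked it stands in the lug's way, turned after it keeps the carriage from sliding back
- clamp_grip (a point): middle of the clamp knob's grip bar, on its axis: bar 12 mm wide, 44 mm long, 20 mm high (10 mm above and below this point), its top 56 mm above the worktop
- meter: orange handheld multimeter 165x78x44 mm lying on the black cutting mat (another stands farther back, out of reach), a bystander; origin at the centre of its underside
- pliers: red needle nose pliers 158x60x13 mm, a bystander; origin at the centre of the underside
- tin: round white tin 52 mm across, 26 mm high, orange label, a bystander; origin at the centre of its underside
- calipers: digital calipers 238 mm long, 13 mm high, at the front edge of the worktop, a bystander
Mind the look-alikes: they are no part of the job. Leave any orange look-alike of the board_2 alone.

How it is judged:
By the outcome, as a careful person would: the job done as asked, in the order asked, and still so for the second after the job is handed in, with the robot touching nothing.
Of board_1, board_2, board_3 only 2 to 3 are there at a start; the rules pass over those that are not, and their reading is None.
At some moment in a run one of board_1, board_2, board_3 may be knocked a few centimetres aside while the robot is not near it.
Once in a run the grip may slacken for a moment while it holds something.
It also fails if it takes over 200 s, if anything falls off the work surface, if the arm or the gripper's body presses on something with over 40 N, if the wrist force passes 120 N, or if a joint passes its speed limit or range.

### The arm

A 6-joint arm with a two-finger parallel gripper is mounted at the origin on a cart in front of the work surface, level with it; the furniture and walls round the work are solid. World frame = base frame: x ahead of the robot, y to its left, z up, the work surface at z = 0. Lengths are in m, angles in rad, forces in N, time in s.
With the tool pointing down it reaches from about 0.3 to 0.85 m from the base axis. Payload 5.4 kg.
Tool frame: the origin (TCP) lies midway between the tips of the shut fingers; the grasp point (between the pads) lies 19 mm behind it; z points along the fingers, y is the line along which they close (so a half turn about z gives the same grasp; the last joint's range is limited). The gripper opens to 85 mm and grips with 20 to 120 N. Pads are 22 mm wide; open, the fingers measure 114 mm over their backs; the gripper's body (76 mm by 85 mm) begins 54 mm behind the grasp point. The pads swing forward as they close: fully open they stand 13 mm farther back than shut.
Start: joints at [0.941, 0.158, 1.597, -0, 1.386, -0.21], TCP at [0.234, 0.525, 0.231] pointing down, gripper open.
Joint ranges: [-2.91, 2.91], [-0.94, 2.29], [0.18, 2.7], [-1.29, 4.43], [0.17, 2.64], [-3, 3]. Speed limits (rad/s): [2.57, 2.57, 3.14, 3.14, 3.14, 3.14].

### API

Orientations are given as a unit quaternion [x, y, z, w].
In Python, from plant import * gives the robot as it stands.
- The arm moves only by the tool jog_arm, never from a script. Its arguments are lists of equal length, an entry for each row: "claw": the opening, from 0 (shut) to 1 (fully open); "delta_pos": the shift along the tool's x, y, z in units of 25 mm (1.0 is 25 mm), a list of three; "turn": the turn, a rotation vector about the tool's x, y, z in units of 5 degrees (1.0 is 5 degrees), a list of three. In form: {"claw": [claw, ...], "delta_pos": [[x, y, z], ...], "turn": [[wx, wy, wz], ...]}. A call has 1 to 8 rows; each row shifts and turns the commanded pose from where the row before left it, along the tool's axes as they then stand; what a row does not reach is not made up. A row lasts 1/12 s, in which the tool goes at most 41.7 mm and 7.16 degrees, less where a joint would pass 70% of its speed; a pose out of reach is approached as far as the arm can. A call is refused whole if a number of a shift passes 1 or a number of a turn 1, either way. A call with a gripper value outside its range is refused whole. The fingers move at their own pace and stop on an object; "force" is the grip in N (left out, the last holds). Time passes only in rows, so rows that do not move let the fingers close. It gives the time, the measured TCP pose, the force, the opening and the grip force at its end, in the units of the state.
- read_state(): the state, without advancing time (a new reading comes with each control period).
- grab_frame(name): name is "scene" or "top"; returns a dict with "color" (400x640x3 uint8, red, green, blue), "fx", "fy", "cx", "cy" (pixels), "D" ([k1, k2, p1, p2, k3] as OpenCV has them; the pictures are not rectified), "rvec" (rotation vector, rad) and "tvec" (3), from world to camera coordinates, as OpenCV has them. Camera axes: x right, y down, z forward; pixel columns grow to the right and rows downward; lengths in m; the calibration is good to about 2 mm. A picture is of the moment at which its call begins. There is no depth.
- hand_in(): hands the job in; it is judged then, once.
The state is a dict: "time_s": time; "joint_pos": joint angles; "qd": joint speeds; "effort": joint torques, N m; "tcp_pos": TCP position; "orientation": TCP orientation; "wrist_force": force on the tool from outside, world axes, zero at the start; "torque": the same for the moment, N m; "gripper_width": finger opening in m; "finger_force": force on a finger pad.
Only numpy, scipy, OpenCV 4.12 (cv2) and the standard library are available. Lean on these libraries where they do the work, as an engineer would, in place of code of your own. Each camera call takes 0.05 s, during which the arm holds its last target. There are 200 camera calls.

## Working session

There is one attempt and no reset: what is moved stays moved. The work goes in short steps, Python scripts to look and compute and a tool call to move; the robot and the scene stay as the last step left them, time stands still between calls to the robot, and variables do not carry over. Pictures are saved under pics/ and viewed, at most 14 in all, crops included, and the job is handed in when it is done.

Besides the shell and the picture viewer there is one more tool, called by a JSON object that holds its "method" and its "body", one argument or row to a line. jog_arm: Moves the arm, as the interface text tells. Its arguments: {"type":"object","properties":{"claw":{"type":"array"},"delta_pos":{"type":"array"},"turn":{"type":"array"},"force":{"type":"number"}},"required":["claw","delta_pos","turn"]}

```bash
mkdir -p pics; ls; cat > h.py <<'E'
from plant import *
import numpy as np, cv2
from scipy.spatial.transform import Rotation as R
def save(n,f,crop=None,s=1):
    im=f["color"][:,:,::-1]
    if crop: x0,y0,x1,y1=crop; im=im[y0:y1,x0:x1]
    cv2.imwrite(f"pics/{n}.png",cv2.resize(im,None,fx=s,fy=s,interpolation=cv2.INTER_CUBIC))
def K(f): return np.array([[f["fx"],0,f["cx"]],[0,f["fy"],f["cy"]],[0,0,1.]])
def ray(f,px,z):
    n=cv2.undistortPoints(np.array(px,float).reshape(-1,1,2),K(f),np.array(f["D"],float)).reshape(-1,2)
    Rm=cv2.Rodrigues(np.array(f["rvec"],float))[0]; t=np.array(f["tvec"],float).ravel()
    c=-Rm.T@t; d=np.c_[n,np.ones(len(n))]@Rm
    return c+d*((z-c[2])/d[:,2])[:,None]
def proj(f,P):
    return cv2.projectPoints(np.array(P,float).reshape(-1,1,3),np.array(f["rvec"],float),np.array(f["tvec"],float),K(f),np.array(f["D"],float))[0].reshape(-1,2)
def delta(goal,yaw=None):
    "tool-frame shift in 25mm units to goal; yaw = desired world angle of tool x axis"
    s=read_state(); Rt=R.from_quat(s["orientation"]).as_matrix()
    return Rt.T@(np.array(goal)-s["tcp_pos"])/.025
E
python3 - <<'E'
from h import *
for n in("scene","top"):
    f=grab_frame(n); save(n+"0",f,s=1.25); print(n,f["fx"],cv2.Rodrigues(np.array(f["rvec"],float))[0].round(2).tolist(),f["tvec"])
s=read_state(); print(s); print(R.from_quat(s["orientation"]).as_matrix().round(3))
E
```

```text
pics
scene 467.0449933003572 [[0.51, -0.86, -0.0], [-0.66, -0.39, -0.65], [0.56, 0.33, -0.76]] [-0.416283    0.34637279  1.13424248]
top 434.5565606776292 [[0.0, -1.0, 0.01], [-0.98, -0.0, -0.19], [0.19, -0.01, -0.98]] [-0.15342895  0.53871522  1.11976796]
{'time_s': 0.1, 'joint_pos': array([ 9.40898932e-01,  1.59002887e-01,  1.59813218e+00,  9.73761848e-06,
        1.38618285e+00, -2.10096762e-01]), 'qd': array([-0.00067587, -0.00142575, -0.00292806,  0.00083712, -0.00177338,
       -0.00169852]), 'effort': array([ 1.15438834e-04, -3.96998298e+01, -3.32335174e+01, -2.53350363e-04,
        4.32717061e-03,  7.52194978e-05]), 'tcp_pos': array([0.23404332, 0.52461471, 0.23039292]), 'orientation': array([ 2.08363206e-01,  9.78051139e-01, -7.85708931e-04, -3.56114062e-04]), 'wrist_force': array([ 0.17723299,  0.36038495, -0.6616538 ]), 'torque': array([ 0.07779062,  0.00897587, -0.00377716]), 'finger_force': 0.0, 'gripper_width': 0.08504864532134841}
[[-0.913  0.408 -0.001]
 [ 0.408  0.913 -0.001]
 [ 0.    -0.002 -1.   ]]
```

View pics/scene0.png

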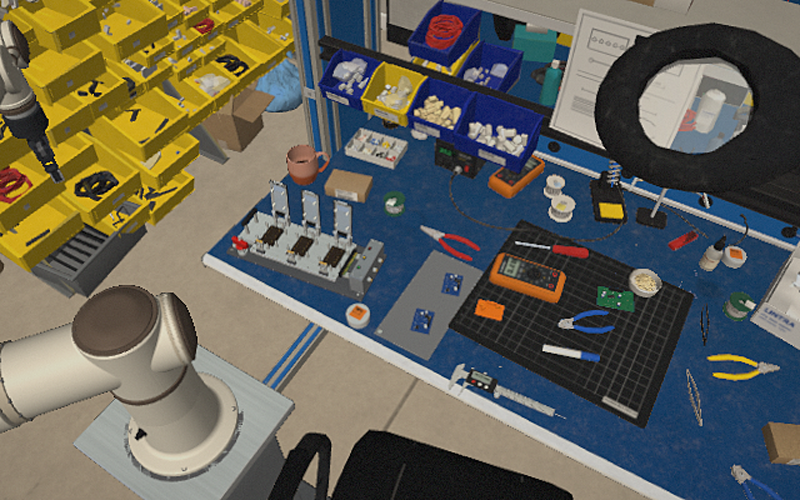

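View pics/top0.png

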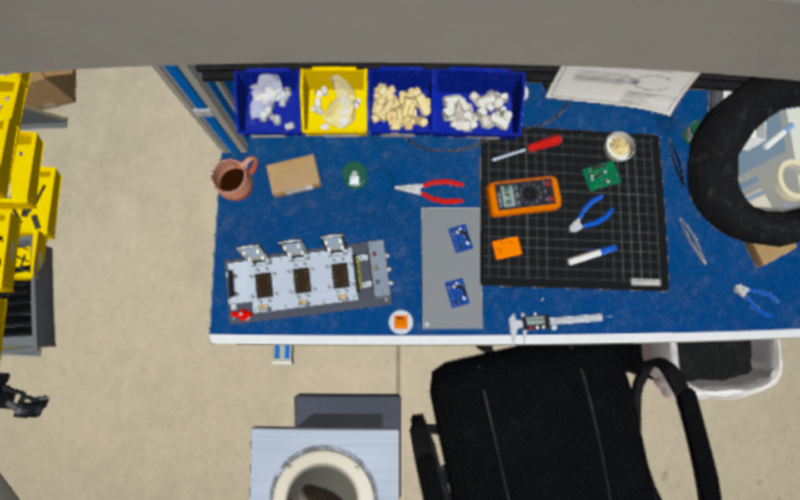

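The scene shows two blue boards on the grey mat, at scene (452,284) and (423,320), and top (460,238) and (457,292). The orange board at top (508,247) and the green one at (602,176) are look-alikes. The fixture is at top (300,280) with its covers open and the red knob at (240,315). Next I'll enlarge both areas.

```bash
python3 - <<'E'
from h import *
f=grab_frame("top"); a=cv2.resize(f["color"][180:270,330:430],None,fx=5,fy=5,interpolation=cv2.INTER_CUBIC)
cv2.imwrite("pics/tb.png",a[:,:,::-1])
save("tf",f,(175,180,325,270),5)
g=grab_frame("scene"); save("sf",g,(180,140,390,280),3.8)
E
```

```text
(no output)
```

View pics/tb.png

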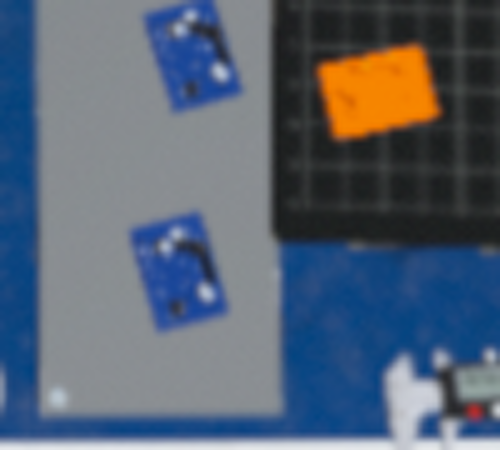

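View pics/tf.png

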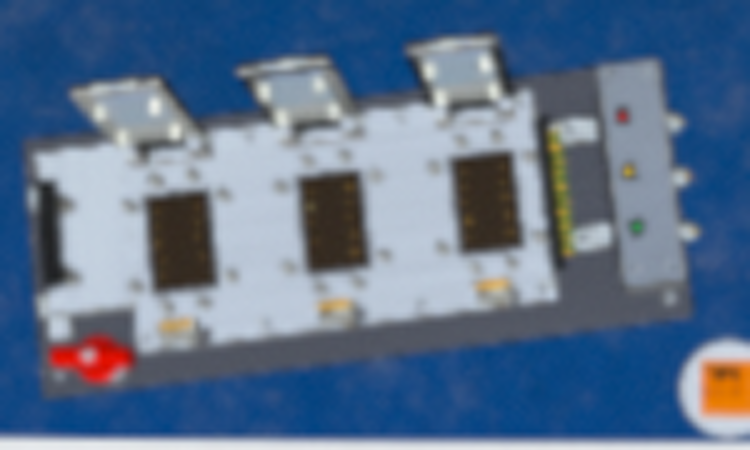

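View pics/sf.png

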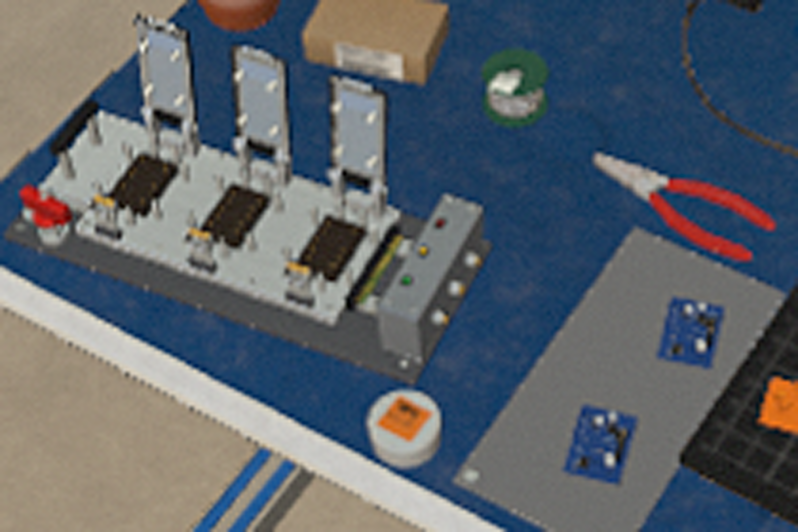

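```bash
python3 - <<'E'
from h import *
F={n:grab_frame(n) for n in("top","scene")}
roi={"top":(345,175,385,260),"scene":(320,210,385,275)}
for n,f in F.items():
    x0,y0,x1,y1=roi[n]; im=f["color"]; big=cv2.resize(im[y0:y1,x0:x1],None,fx=8,fy=8,interpolation=cv2.INTER_CUBIC)
    b=big.astype(int); m=((b[:,:,2]-b[:,:,0])>40).astype(np.uint8)
    m=cv2.morphologyEx(m,cv2.MORPH_CLOSE,np.ones((33,33)))
    cs=[c for c in cv2.findContours(m,0,2)[0] if 2000<cv2.contourArea(c)]
    for c in cs:
        px=(c.reshape(-1,2)+.5)/8-.5+[x0,y0]
        for z in(.004,.009,.0145):
            w=ray(f,px,z)[:,:2]; r=cv2.minAreaRect((w*1000).astype(np.float32))
            print(n,z,np.round(r[0],1),np.round(r[1],1),round(r[2],1))
    print('--')
# fixture dark windows
f=F["top"]; x0,y0,x1,y1=175,180,325,270
big=cv2.resize(f["color"][y0:y1,x0:x1],None,fx=5,fy=5,interpolation=cv2.INTER_CUBIC).astype(int)
m=(big.sum(2)<260).astype(np.uint8); m[:, :100]=0
for c in cv2.findContours(m,0,2)[0]:
    if cv2.contourArea(c)>2500:
        px=(c.reshape(-1,2)+.5)/5-.5+[x0,y0]
        for z in(.028,.038):
            r=cv2.minAreaRect((ray(f,px,z)[:,:2]*1000).astype(np.float32)); print("win",z,np.round(r[0],1),np.round(r[1],1),round(r[2],1), px.mean(0).round(1))
f=F["top"];g=F["scene"]
a=cv2.resize(f["color"][183:243,352:382],(400,800)[0:2],interpolation=cv2.INTER_CUBIC)[:580]
a=cv2.resize(f["color"][180:244,350:386],(326,580),interpolation=cv2.INTER_CUBIC)
b=cv2.resize(g["color"][212:272,325:375],(470,580),interpolation=cv2.INTER_CUBIC)
cv2.imwrite("pics/bz.png",np.hstack([a,b])[:,:,::-1])
E
```

```text
top 0.004 [ 445.8 -288.1] [61.8 43.9] 14.5
top 0.009 [ 445.3 -287.5] [61.5 43.7] 14.5
top 0.0145 [ 444.7 -286.8] [61.2 43.5] 14.5
top 0.004 [ 569.1 -298.3] [61.5 43.5] 16.3
top 0.009 [ 568.  -297.6] [61.3 43.3] 16.3
top 0.0145 [ 566.9 -296.9] [61.  43.1] 16.3
--
scene 0.004 [ 453.  -375.3] [39.  82.5] 30.5
scene 0.009 [ 450.  -376.3] [38.8 82.1] 30.5
scene 0.0145 [ 446.7 -377.5] [38.6 81.7] 30.5
scene 0.004 [ 446.9 -290.4] [60.6 42.2] 15.1
scene 0.009 [ 443.9 -291.8] [60.4 42. ] 15.1
scene 0.0145 [ 440.7 -293.4] [60.  41.7] 15.1
scene 0.004 [ 570.3 -300.8] [61.3 41.7] 16.8
scene 0.009 [ 566.8 -302.2] [61.  41.5] 16.8
scene 0.0145 [ 562.9 -303.7] [60.7 41.3] 16.8
scene 0.004 [ 644.  -320.7] [22.2 36.7] 30.6
scene 0.009 [ 640.1 -322. ] [22.1 36.5] 30.6
scene 0.0145 [ 635.9 -323.4] [22.  36.3] 30.6
scene 0.004 [ 537.7 -212.1] [94.9 55.5] 30.3
scene 0.009 [ 534.3 -213.9] [94.4 55.2] 30.3
scene 0.0145 [ 530.6 -215.9] [93.9 54.9] 30.3
--
win 0.028 [458.5 136.5] [51.1 32.9] 7.2 [210.1 227.5]
win 0.038 [457.4 134.1] [50.6 32.6] 7.2 [210.1 227.5]
win 0.028 [469.7  52.8] [51.4 31.8] 7.3 [241.4 223.2]
win 0.038 [468.4  51.1] [51.  31.6] 7.3 [241.4 223.2]
win 0.028 [480.6 -30.7] [51.3 31.7] 7.4 [271.8 219.9]
win 0.038 [479.2 -31.6] [50.9 31.4] 7.4 [271.8 219.9]
win 0.028 [474.1   6.7] [239.2 362.4] 0.1 [264.4 226.3]
win 0.038 [472.7   5.5] [237.1 359.3] 0.1 [264.4 226.3]
```

View pics/bz.png

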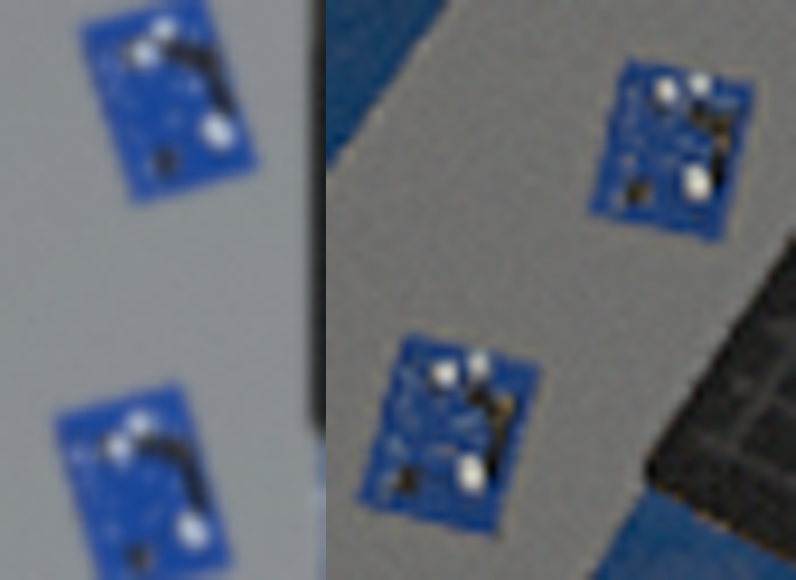

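Scene view shows the gold header pins at the image right edge of both boards (crop (710,140) and (500,430)), so they already face right. Board A is at about (0.4457,-0.289) with yaw 15°, and board B at about (0.569,-0.299) with yaw 16.5°. Setting out towards A.

{"method": "jog_arm", "body": {
  "claw": [1,1,1,1,1,1,1,1],
  "delta_pos": [
    [0,0,0],
    [0,0,0],
    [0,0,0],
    [0,0,0],
    [0,0,0],
    [0,0,0],
    [0,0,0],
    [0,0,0]
  ],
  "turn": [
    [0,0,-0.98],
    [0,0,-0.98],
    [0,0,-0.98],
    [0,0,-0.98],
    [0,0,-0.98],
    [0,0,-0.98],
    [0,0,-0.98],
    [0,0,-0.98]
  ]
}}

```text
time_s: 0.97
tcp_pos: [0.2343, 0.525, 0.2312]
orientation: [-0.134, 0.991, -0.0, -0.0]
wrist_force: [-0.8, 0.3, 0.1]
gripper_width: 0.0854
finger_force: 0.0
```

{"method": "jog_arm", "body": {
  "claw": [1,1,1,1,1,1,1,1],
  "delta_pos": [
    [0,-1,0],
    [0,-1,0],
    [0,-1,0],
    [0,-1,0],
    [0,-1,0],
    [0,-1,0],
    [0,-1,0],
    [0,-1,0]
  ],
  "turn": [
    [0,0,0],
    [0,0,0],
    [0,0,0],
    [0,0,0],
    [0,0,0],
    [0,0,0],
    [0,0,0],
    [0,0,0]
  ]
}}

```text
time_s: 1.63
tcp_pos: [0.2867, 0.3309, 0.2313]
orientation: [-0.132, 0.991, 0.0, 0.0]
wrist_force: [0.4, 0.2, 0.5]
gripper_width: 0.0855
finger_force: 0.0
```

{"method": "jog_arm", "body": {
  "claw": [1,1,1,1,1,1,1,1],
  "delta_pos": [
    [0,-1,0],
    [0,-1,0],
    [0,-1,0],
    [0,-1,0],
    [0,-1,0],
    [0,-1,0],
    [0,-1,0],
    [0,-1,0]
  ],
  "turn": [
    [0,0,0],
    [0,0,0],
    [0,0,0],
    [0,0,0],
    [0,0,0],
    [0,0,0],
    [0,0,0],
    [0,0,0]
  ]
}}

```text
time_s: 2.3
tcp_pos: [0.339, 0.1378, 0.2314]
orientation: [-0.132, 0.991, -0.0, 0.0]
wrist_force: [-0.2, 0.4, -0.4]
gripper_width: 0.0853
finger_force: 0.0
```

{"method": "jog_arm", "body": {
  "claw": [1,1,1,1,1,1,1,1],
  "delta_pos": [
    [0,-1,0],
    [0,-1,0],
    [0,-1,0],
    [0,-1,0],
    [0,-1,0],
    [0,-1,0],
    [0,-1,0],
    [0,-1,0]
  ],
  "turn": [
    [0,0,0],
    [0,0,0],
    [0,0,0],
    [0,0,0],
    [0,0,0],
    [0,0,0],
    [0,0,0],
    [0,0,0]
  ]
}}

```text
time_s: 2.97
tcp_pos: [0.3913, -0.0554, 0.2314]
orientation: [-0.132, 0.991, -0.0, 0.0]
wrist_force: [-0.7, 0.7, -0.2]
gripper_width: 0.0853
finger_force: 0.0
```

{"method": "jog_arm", "body": {
  "claw": [1,1,1,1,1,1,1,1],
  "delta_pos": [
    [0,-1,0.3],
    [0,-1,0.3],
    [0,-1,0.3],
    [0,-1,0.3],
    [0,-1,0.3],
    [0,-1,0.3],
    [0,-1,0.3],
    [0,-1,0.3]
  ],
  "turn": [
    [0,0,0],
    [0,0,0],
    [0,0,0],
    [0,0,0],
    [0,0,0],
    [0,0,0],
    [0,0,0],
    [0,0,0]
  ]
}}

```text
time_s: 3.63
tcp_pos: [0.4435, -0.2484, 0.1709]
orientation: [-0.132, 0.991, -0.0, 0.0]
wrist_force: [0.6, -0.2, 0.5]
gripper_width: 0.0856
finger_force: 0.0
```

```bash
cat >> h.py <<'E'
def d(goal,yaw=None):
    "goal xyz (m), yaw deg of tool y -> turn units (tool z), then shift units in the turned frame"
    s=read_state(); Rt=R.from_quat(s["orientation"]).as_matrix(); y0=np.degrees(np.arctan2(Rt[1,1],Rt[0,1]))
    w=0
    if yaw is not None: w=-((yaw-y0+180)%360-180); Rt=Rt@R.from_rotvec([0,0,np.radians(w)]).as_matrix()
    print("yaw",y0.round(1),"turn",round(w/5,2),"shift",(Rt.T@(np.array(goal)-s["tcp_pos"])/.025).round(2))
def nest(i,dx=0,dy=0,z=0,ref=None):
    n2,a=np.array(FX[:2]),np.radians(FX[2]); ex=np.array([np.cos(a),np.sin(a)]); ey=np.array([-ex[1],ex[0]])
    p=n2+ex*dx+ey*(.084*(2-i)+dy); return [*p,z]
FX=(.469,.0523,7.45)
E
python3 - <<'E'
from h import *
F={n:grab_frame(n) for n in("top","scene")}
f,g=F["top"],F["scene"]
# dark windows in scene
P=lambda f:K(f)
x0,y0,x1,y1=180,140,300,250
big=cv2.resize(g["color"][y0:y1,x0:x1],None,fx=8,fy=8,interpolation=cv2.INTER_CUBIC).astype(int)
m=(big.sum(2)<200).astype(np.uint8)
for c in cv2.findContours(m,0,2)[0]:
    if cv2.contourArea(c)>2500:
        M=cv2.moments(c); px=np.array([M["m10"],M["m01"]])/M["m00"]/8+[x0,y0]-.44
        print("scene dark",px.round(1),cv2.contourArea(c)/64,[ray(g,[px],z)[0][:2].round(4).tolist() for z in(.028,.033,.038)])
for i in(1,2,3):
  for z in(.028,.038): print(i,z,"scene",proj(g,[nest(i,z=z)]).round(1),"top",proj(f,[nest(i,z=z)]).round(1))
print("handle",proj(f,[nest(1,.008,.062,.066)]),proj(g,[nest(1,.008,.062,.066)]))
for n,f in F.items():
    im=f["color"].astype(int); red=((im[:,:,0]>150)&(im[:,:,1]<60)&(im[:,:,2]<60)).astype(np.uint8)
    k,l,st,ce=cv2.connectedComponentsWithStats(red)
    for j in range(1,k):
        if st[j,4]>10 and ce[j][0]<260: print(n,"red",ce[j].round(1),st[j],ray(f,[ce[j]],.05)[0].round(4))
E
```

```text
scene dark [294.9 231.5] 228.453125 [[0.4442, -0.1544], [0.4412, -0.1565], [0.4382, -0.1586]]
scene dark [277.3 210.2] 73.03125 [[0.4827, -0.0693], [0.4795, -0.0718], [0.4763, -0.0743]]
scene dark [266.8 204.8] 170.65625 [[0.4841, -0.0316], [0.4809, -0.0343], [0.4777, -0.0369]]
scene dark [241.6 196.2] 164.0703125 [[0.4729, 0.0523], [0.4698, 0.0493], [0.4667, 0.0462]]
scene dark [217.2 187.9] 162.5546875 [[0.4618, 0.136], [0.4587, 0.1326], [0.4556, 0.1291]]
scene dark [228.4 218.4] 1626.3828125 [[0.3858, 0.035], [0.383, 0.032], [0.3803, 0.029]]
scene dark [267.  167.4] 1668.828125 [[0.6101, 0.0547], [0.6063, 0.0516], [0.6025, 0.0485]]
1 0.028 scene [[216.6 188.8]] top [[211.  227.9]]
1 0.038 scene [[216.  186.6]] top [[210.2 227.4]]
2 0.028 scene [[240.8 197.1]] top [[241.4 224.1]]
2 0.038 scene [[240.4 194.9]] top [[240.9 223.6]]
3 0.028 scene [[265.9 205.7]] top [[272.  220.2]]
3 0.038 scene [[265.6 203.5]] top [[271.7 219.7]]
handle [[184.53914423 226.03841685]] [[198.27962217 172.55222622]]
top red [193.  251.5] [185 248  16   8  64] [0.3918 0.1765 0.05  ]
scene red [191.  192.7] [186 189  11   8  30] [0.3937 0.1762 0.05  ]
scene red [190.9 197.5] [189 196   5   4  14] [0.3791 0.1641 0.05  ]
```

```bash
sed -i 's/^FX=.*/FX=(.4693,.0506,7.5)/' h.py; python3 - <<'E'
from h import *
d([.4432,-.2901,.003],105)
E
```

```text
yaw 105.0 turn -0.0 shift [ 0.41 -1.57  6.68]
```

{"method": "jog_arm", "body": {
  "claw": [1,1,1,1,1,1,1,1],
  "delta_pos": [
    [0.2,-0.8,0.8],
    [0.21,-0.77,0.8],
    [0,0,1],
    [0,0,1],
    [0,0,1],
    [0,0,0.8],
    [0,0,0.7],
    [0,0,0.3]
  ],
  "turn": [
    [0,0,0],
    [0,0,0],
    [0,0,0],
    [0,0,0],
    [0,0,0],
    [0,0,0],
    [0,0,0],
    [0,0,0]
  ]
}}

```text
time_s: 4.4
tcp_pos: [0.4424, -0.2857, 0.009]
orientation: [-0.132, 0.991, 0.002, -0.001]
wrist_force: [0.1, 0.3, 0.3]
gripper_width: 0.085
finger_force: 0.0
```

{"method": "jog_arm", "body": {
  "claw": [1,0,0,0,0,0,0,0],
  "delta_pos": [
    [0,0,0.28],
    [0,0,0],
    [0,0,0],
    [0,0,0],
    [0,0,0],
    [0,0,0],
    [0,0,0],
    [0,0,0]
  ],
  "turn": [
    [0,0,0],
    [0,0,0],
    [0,0,0],
    [0,0,0],
    [0,0,0],
    [0,0,0],
    [0,0,0],
    [0,0,0]
  ],
  "force": 40
}}

```text
time_s: 5.07
tcp_pos: [0.4448, -0.2887, 0.0059]
orientation: [-0.132, 0.991, -0.001, 0.001]
wrist_force: [-0.1, 0.9, 6.1]
gripper_width: 0.0404
finger_force: 41.1
```

{"method": "jog_arm", "body": {
  "claw": [0,0,0,0],
  "delta_pos": [
    [0,0,0],
    [0,0,0],
    [0,0,-0.2],
    [0,0,-0.2]
  ],
  "turn": [
    [0,0,0],
    [0,0,0],
    [0,0,0],
    [0,0,0]
  ]
}}

```text
time_s: 5.4
tcp_pos: [0.4435, -0.2875, 0.0145]
orientation: [-0.132, 0.991, 0.0, -0.0]
wrist_force: [-0.3, -0.1, -0.5]
gripper_width: 0.0407
finger_force: 40.5
```

```bash
python3 - <<'E'
from h import *
d(nest(3,-.002,0,.11),97.5)
E
```

```text
yaw 105.1 turn 1.53 shift [-2.7   9.92 -3.81]
```

{"method": "jog_arm", "body": {
  "claw": [0,0,0,0,0,0,0,0],
  "delta_pos": [
    [0,0,-0.8],
    [0,0,-1],
    [0,0,-1],
    [0,0,-1],
    [-0.3,1,0],
    [-0.3,1,0],
    [-0.3,1,0],
    [-0.3,1,0]
  ],
  "turn": [
    [0,0,0.51],
    [0,0,0.51],
    [0,0,0.51],
    [0,0,0],
    [0,0,0],
    [0,0,0],
    [0,0,0],
    [0,0,0]
  ]
}}

```text
time_s: 6.07
tcp_pos: [0.4604, -0.1836, 0.1098]
orientation: [-0.065, 0.998, -0.0, 0.0]
wrist_force: [0.2, -0.1, -1.2]
gripper_width: 0.0409
finger_force: 40.6
```

{"method": "jog_arm", "body": {
  "claw": [0,0,0,0,0,0,0,0],
  "delta_pos": [
    [-0.3,1,0],
    [-0.3,1,0],
    [-0.3,1,0],
    [-0.3,1,0],
    [-0.3,1,0],
    [0,0.9,0],
    [0,0,0],
    [0,0,0]
  ],
  "turn": [
    [0,0,0],
    [0,0,0],
    [0,0,0],
    [0,0,0],
    [0,0,0],
    [0,0,0],
    [0,0,0],
    [0,0,0]
  ]
}}

```text
time_s: 6.73
tcp_pos: [0.4781, -0.0327, 0.1094]
orientation: [-0.067, 0.998, -0.0, -0.0]
wrist_force: [0.3, 0.0, -0.2]
gripper_width: 0.0406
finger_force: 40.7
```

```bash
python3 - <<'E'
from h import *
d(nest(3,-.002,0,.11),97.5); d(nest(3,-.002,0,.055),97.5)
s=read_state(); print(s["tcp_pos"],s["gripper_width"],s["finger_force"])
f=grab_frame("top"); g=grab_frame("scene")
a=cv2.resize(f["color"][190:250,245:305],(480,480),interpolation=cv2.INTER_CUBIC);b=cv2.resize(g["color"][150:230,235:288],(318,480),interpolation=cv2.INTER_CUBIC)
cv2.imwrite("pics/h1.png",np.hstack([a,b])[:,:,::-1])
E
```

```text
yaw 97.6 turn 0.03 shift [-0.01 -0.01 -0.02]
yaw 97.6 turn 0.03 shift [-0.01 -0.01  2.18]
[ 0.47808173 -0.03267479  0.10940493] 0.04055813058184376 40.660473704338074
```

View pics/h1.png

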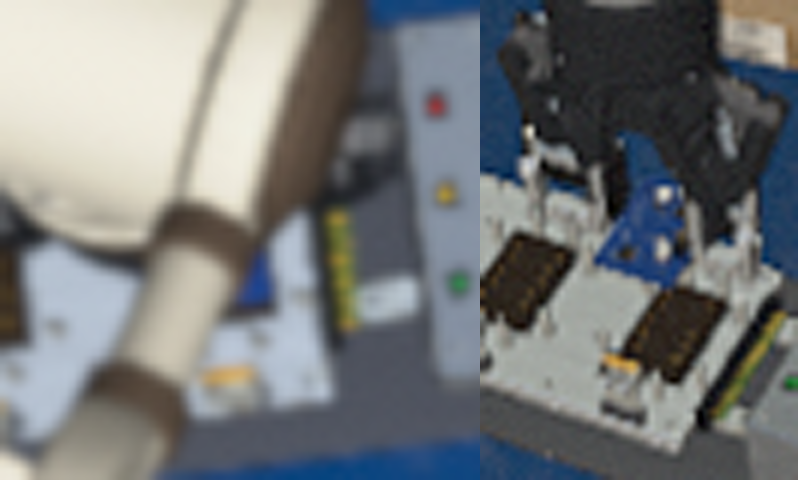

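```bash
python3 - <<'E'
from h import *
g=grab_frame("scene"); s=read_state(); t=s["tcp_pos"]; a=np.radians(7.5); ex=np.array([np.cos(a),np.sin(a),0]); ey=np.array([-ex[1],ex[0],0])
for z in(.0,-.003):
  for dx,dy in((.002-.03,.021),(.002-.03,-.021)):
    p=proj(g,[t+ex*dx+ey*dy+[0,0,z]])[0]; print(z,((p-[235,150])*6+[480,0]).round(0))
p=ray(g,[[254.5,193],[268.7,197.5]],t[2]-.001)[:,:2]; print([( (q-t[:2])@ex[:2], (q-t[:2])@ey[:2]) for q in p])
E
```

```text
0.0 [587. 256.]
0.0 [668. 284.]
-0.003 [588. 261.]
-0.003 [669. 288.]
[(np.float64(-0.02636973716705974), np.float64(0.016787119619810657)), (np.float64(-0.02548974506618521), np.float64(-0.026936001778619757))]
```

{"method": "jog_arm", "body": {
  "claw": [0,0,0,0,0],
  "delta_pos": [
    [0,0.06,0.7],
    [0,0,0.7],
    [0,0,0.5],
    [0,0,0.24],
    [0,0,0]
  ],
  "turn": [
    [0,0,0],
    [0,0,0],
    [0,0,0],
    [0,0,0],
    [0,0,0]
  ]
}}

```text
time_s: 7.3
tcp_pos: [0.4771, -0.0325, 0.0545]
orientation: [-0.065, 0.998, 0.001, -0.001]
wrist_force: [0.3, -0.0, -0.1]
gripper_width: 0.0408
finger_force: 40.7
```

```bash
python3 - <<'E'
from h import *
g=grab_frame("scene"); s=read_state(); t=s["tcp_pos"]; print(t,s["wrist_force"])
x0,y0=245,180; S=12
b=cv2.resize(g["color"][y0:y0+48,x0:x0+50],None,fx=S,fy=S,interpolation=cv2.INTER_CUBIC)
def dot(P,c):
    for p in proj(g,P): cv2.circle(b,tuple(int(v) for v in (p-[x0,y0]+.5)*S-.5),3,c,-1)
n=[.4809,-.0343]; a=np.radians(7.5); ex=np.array([np.cos(a),np.sin(a)]); ey=np.array([-ex[1],ex[0]])
# red: board outline at top face if exactly centred on the scene-camera nest, same height as held board
z=t[2]-.001
dot([[*(np.array(n)+ex*i*.03+ey*j*.021),z] for i in(-1,1) for j in(-1,1)],(255,0,0))
dot([[*(t[:2]+ex*(.002+i*.03)+ey*j*.021),z] for i in(-1,1) for j in(-1,1)],(0,255,0))
cv2.imwrite("pics/h2.png",b[:,:,::-1])
E
```

```text
[ 0.47789385 -0.03259925  0.05550701] [-0.11382446  0.1794131  -0.22155163]
```

View pics/h2.png

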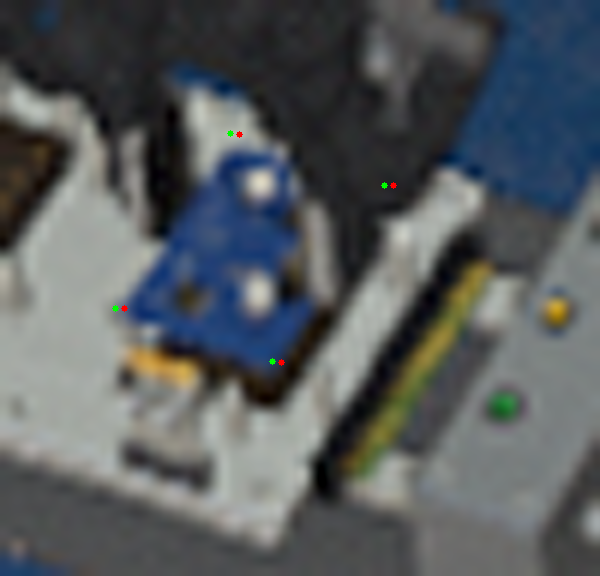

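```bash
python3 - <<'E'
from h import *
g=grab_frame("scene"); im=g["color"].astype(int)
print("cols",list(range(252,276)))
for y in range(190,214): print(y,' '.join(f"{v:4d}" for v in (im[y,252:276,2]-im[y,252:276,0])))
n=[.4809,-.0343]; a=np.radians(7.5); ex=np.array([np.cos(a),np.sin(a)]); ey=np.array([-ex[1],ex[0]])
print(proj(g,[[*(np.array(n)+ex*i*.03+ey*j*.021),.0545] for i in(-1,1) for j in(1,-1)]).round(1))
E
```

```text
cols [252, 253, 254, 255, 256, 257, 258, 259, 260, 261, 262, 263, 264, 265, 266, 267, 268, 269, 270, 271, 272, 273, 274, 275]
190   -6    2    5    1   -2   -1   -5    0    2   -4   -4   -6   -7   -6   -4    0    3    5    1    6    2    9    3    1
191   -8   -8    1   -3   -4    0    0   -6    1   -2   -3    0   21   18    3  -10   -9    5    2    4   -3    2    3    3
192  -11  -13    4   -4   -7   -2    0   -1    1   -3   -2   16   67   66   39   31   27   16   -1    4   -1    2    2    3
193   -6  -15    1    0   -5    7    0   -4   -3   -3    5   45   68   68   60   77   70   26   -3    2    5    4    3    6
194   -8  -10    3   -1   -6    0   -2   -1   -6    8   30   75   63   28   -3    6   54   35   -2    4    2    0    1    0
195   -5  -12    1   -1   -7   -2   -5   -3   -5   25   64   69   61   22   -1    4   43   52   12    2    6    1    1    2
196    0   -3    0    0   -5    0   -5   -1   15   49   72   67   61   26   34   46   49   24   -4   -4    2    3    4    1
197   -1   -1    1   -2   -6   -6   -1    4   40   67   61   71   77   59   54   57   47  -12   -7   -6   
[... 1362 characters left out ...]
  -1   -2    0    0
209   -2    0   -5  -46 -100  -95  -70  -22  -16  -15   -4   21   37   44   70   83   52  -16  -17   -1   -1   -1    1   -2
210   -1    0   -4  -40  -91 -127 -130 -113 -104  -50  -15  -26  -22   -7   23   33    6  -20    3    0   -1    1   -1    0
211    0    0    1   -3  -18  -38  -61  -87 -104  -36   -9  -18  -11  -24  -22  -25  -22   -9   -5   -7   -3    0    0   -2
212   -1    0   -4   -7    0    1   -3  -16  -28  -19   -5   -5   -2  -15  -16  -21  -11    1   -4  -12   -5    0   -1    2
213   -1   -1    1   -1    4   -6   -7   -2   -1   -5   -1   -1   -6   -7  -12  -17   -4   -1   -2  -15   -8    2    3    4
[[254.9 205.2]
 [268.  209.7]
 [264.5 190.7]
 [277.4 195. ]]
```

{"method": "jog_arm", "body": {
  "claw": [0,0,0,0,0],
  "delta_pos": [
    [0,0,0.16],
    [0,0,0.14],
    [0,0,0.12],
    [0,0,0.1],
    [0,0,0]
  ],
  "turn": [
    [0,0,0],
    [0,0,0],
    [0,0,0],
    [0,0,0],
    [0,0,0]
  ]
}}

```text
time_s: 7.82
tcp_pos: [0.4778, -0.0319, 0.0423]
orientation: [-0.065, 0.998, 0.0, -0.0]
wrist_force: [-0.3, 0.4, -0.5]
gripper_width: 0.0406
finger_force: 40.7
```

{"method": "jog_arm", "body": {
  "claw": [0,0,0.7,0.7,0.7,0.7,0.7],
  "delta_pos": [
    [0,0,0.03],
    [0,0,0],
    [0,0,0],
    [0,0,0],
    [0,0,0],
    [0,0,-0.3],
    [0,0,-0.7]
  ],
  "turn": [
    [0,0,0],
    [0,0,0],
    [0,0,0],
    [0,0,0],
    [0,0,0],
    [0,0,0],
    [0,0,0]
  ]
}}

```text
time_s: 8.4
tcp_pos: [0.4763, -0.0315, 0.0658]
orientation: [-0.065, 0.998, 0.001, -0.002]
wrist_force: [1.0, 0.2, -0.4]
gripper_width: 0.0597
finger_force: 0.0
```

{"method": "jog_arm", "body": {
  "claw": [1,1,1,1,1,1,1,1],
  "delta_pos": [
    [0,0,-1],
    [0,0,-1],
    [0,0,-1],
    [0,0,-0.6],
    [0,-1,0],
    [0,-1,0],
    [0,-1,0],
    [0,-1,0]
  ],
  "turn": [
    [0,0,0],
    [0,0,0],
    [0,0,0],
    [0,0,0],
    [0,0,0],
    [0,0,0],
    [0,0,0],
    [0,0,0]
  ]
}}

```text
time_s: 9.07
tcp_pos: [0.4915, -0.1323, 0.158]
orientation: [-0.066, 0.998, -0.0, 0.001]
wrist_force: [0.8, 0.2, 0.4]
gripper_width: 0.0857
finger_force: 0.0
```

```bash
cat >> h.py <<'E'
def blue(f,box,z,close=33):
    x0,y0,x1,y1=box; big=cv2.resize(f["color"][y0:y1,x0:x1],None,fx=8,fy=8,interpolation=cv2.INTER_CUBIC).astype(int)
    m=((big[:,:,2]-big[:,:,0])>40).astype(np.uint8); m=cv2.morphologyEx(m,cv2.MORPH_CLOSE,np.ones((close,close)))
    for c in cv2.findContours(m,0,2)[0]:
        if 2000<cv2.contourArea(c):
            r=cv2.minAreaRect((ray(f,(c.reshape(-1,2)+.5)/8-.5+[x0,y0],z)[:,:2]*1000).astype(np.float32))
            print(np.round(r[0],1),np.round(r[1],1),round(r[2],1))
E
python3 - <<'E'
from h import *
f=grab_frame("top");g=grab_frame("scene")
print("nest3 scene");blue(g,(250,185,282,218),.0405)
print("nest3 top");blue(f,(260,205,284,236),.0405)
print("B top");blue(f,(345,175,385,230),.005)
print("B scene");blue(g,(340,210,372,245),.005)
s=read_state();print(s["tcp_pos"],s["gripper_width"])
d([.569,-.300,.1],106.5)
E
```

```text
nest3 scene
[478.9 -33.3] [59.8 41.9] 7.6
nest3 top
[479.6 -30.3] [62.4 45.4] 6.8
B top
[ 568.8 -298.1] [61.2 43.2] 16.4
B scene
[ 570.5 -303.5] [61.5 46.7] 16.4
[ 0.49185079 -0.13431168  0.15811809] 0.08571481221970959
yaw 97.3 turn -1.84 shift [-1.07 -7.23  2.34]
```

```bash
sed -i 's/^FX=.*/FX=(.4687,.0516,7.5)/' h.py; python3 - <<'E'
from h import *
d([.5665,-.3005,.0035],106.5)
E
```

```text
yaw 97.3 turn -1.84 shift [-0.97 -7.21  6.2 ]
```

{"method": "jog_arm", "body": {
  "claw": [0.7,0.7,0.7,0.7,0.7,0.7,0.7,0.7],
  "delta_pos": [
    [0,0,0],
    [0,0,0],
    [-0.2,-1,0],
    [-0.2,-1,0],
    [-0.2,-1,0],
    [-0.2,-1,0],
    [-0.17,-1,0],
    [0,-1,0]
  ],
  "turn": [
    [0,0,-0.92],
    [0,0,-0.92],
    [0,0,0],
    [0,0,0],
    [0,0,0],
    [0,0,0],
    [0,0,0],
    [0,0,0]
  ]
}}

```text
time_s: 9.83
tcp_pos: [0.5585, -0.2679, 0.1575]
orientation: [-0.146, 0.989, 0.0, 0.0]
wrist_force: [-0.8, 1.0, 0.8]
gripper_width: 0.0596
finger_force: 0.0
```

{"method": "jog_arm", "body": {
  "claw": [0.7,0.7,0.7,0.7,0.7,0.7,0.7],
  "delta_pos": [
    [0,-1,0],
    [0,-0.21,0.7],
    [0,0,1],
    [0,0,1],
    [0,0,1],
    [0,0,0],
    [0,0,0]
  ],
  "turn": [
    [0,0,0],
    [0,0,0],
    [0,0,0],
    [0,0,0],
    [0,0,0],
    [0,0,0],
    [0,0,0]
  ]
}}

```text
time_s: 10.42
tcp_pos: [0.5654, -0.2954, 0.0636]
orientation: [-0.145, 0.989, 0.001, -0.001]
wrist_force: [0.0, -0.4, 1.4]
gripper_width: 0.0597
finger_force: 0.0
```

```bash
python3 - <<'E'
from h import *
d([.5665,-.3005,.0035],106.5)
g=grab_frame("scene"); print("B scene");blue(g,(340,210,372,245),.005)
E
```

```text
yaw 106.7 turn 0.04 shift [ 0.01 -0.22  2.4 ]
B scene
[ 570.4 -303.3] [61.1 46.7] 15.8
```

{"method": "jog_arm", "body": {
  "claw": [0.7,0.7,0.7,0.7,0,0,0,0],
  "delta_pos": [
    [0,-0.22,0.8],
    [0,0,0.8],
    [0,0,0.5],
    [0,0,0.3],
    [0,0,0],
    [0,0,0],
    [0,0,0],
    [0,0,0]
  ],
  "turn": [
    [0,0,0],
    [0,0,0],
    [0,0,0],
    [0,0,0],
    [0,0,0],
    [0,0,0],
    [0,0,0],
    [0,0,0]
  ],
  "force": 40
}}

```text
time_s: 11.13
tcp_pos: [0.5687, -0.3027, 0.006]
orientation: [-0.145, 0.989, -0.001, 0.001]
wrist_force: [-0.1, -0.4, -0.7]
gripper_width: 0.0406
finger_force: 41.6
```

{"method": "jog_arm", "body": {
  "claw": [0,0,0,0],
  "delta_pos": [
    [0,0,0],
    [0,0,0],
    [0,0,0],
    [0,0,0]
  ],
  "turn": [
    [0,0,0],
    [0,0,0],
    [0,0,0],
    [0,0,0]
  ]
}}

```text
time_s: 11.47
tcp_pos: [0.5682, -0.3024, 0.0052]
orientation: [-0.145, 0.989, -0.0, 0.0]
wrist_force: [-1.1, 0.4, 3.0]
gripper_width: 0.0407
finger_force: 42.0
```

{"method": "jog_arm", "body": {
  "claw": [0,0,0,0,0,0,0,0],
  "delta_pos": [
    [0,0,-0.4],
    [0,0,-0.9],
    [0,0,-1],
    [0,0,-1],
    [0,0,-1],
    [0,0,-0.4],
    [0,0,0],
    [0,0,0]
  ],
  "turn": [
    [0,0,0],
    [0,0,0],
    [0,0,0],
    [0,0,0],
    [0,0,0.9],
    [0,0,0.9],
    [0,0,0],
    [0,0,0]
  ]
}}

```text
time_s: 12.13
tcp_pos: [0.568, -0.3023, 0.1227]
orientation: [-0.068, 0.998, -0.0, 0.0]
wrist_force: [-0.7, 0.4, -1.2]
gripper_width: 0.0405
finger_force: 41.6
```

```bash
python3 - <<'E'
from h import *
d(nest(2,-.003,0,.113),97.5)
E
```

```text
yaw 97.8 turn 0.06 shift [ 2.21 14.55  0.37]
```

{"method": "jog_arm", "body": {
  "claw": [0,0,0,0,0,0,0,0],
  "delta_pos": [
    [0.6,0.8,0],
    [0.6,0.8,0],
    [0.6,0.8,0],
    [0.37,1,0],
    [0,1,0],
    [0,1,0],
    [0,1,0],
    [0,1,0]
  ],
  "turn": [
    [0,0,0.06],
    [0,0,0],
    [0,0,0],
    [0,0,0],
    [0,0,0],
    [0,0,0],
    [0,0,0],
    [0,0,0]
  ]
}}

```text
time_s: 12.8
tcp_pos: [0.4884, -0.124, 0.1202]
orientation: [-0.065, 0.998, 0.001, -0.002]
wrist_force: [-0.6, -0.2, -0.1]
gripper_width: 0.0405
finger_force: 41.6
```

{"method": "jog_arm", "body": {
  "claw": [0,0,0,0,0,0,0,0],
  "delta_pos": [
    [0,1,0],
    [0,1,0],
    [0,1,0],
    [0,1,0],
    [0,1,0],
    [0,1,0],
    [0,1,0],
    [0,0.15,0]
  ],
  "turn": [
    [0,0,0],
    [0,0,0],
    [0,0,0],
    [0,0,0],
    [0,0,0],
    [0,0,0],
    [0,0,0],
    [0,0,0]
  ]
}}

```text
time_s: 13.47
tcp_pos: [0.4647, 0.0547, 0.1201]
orientation: [-0.067, 0.998, 0.001, -0.002]
wrist_force: [0.7, 0.5, -0.6]
gripper_width: 0.0405
finger_force: 41.6
```

```bash
python3 - <<'E'
from h import *
d(nest(2,-.002,0,.0555),97.5)
E
```

```text
yaw 97.7 turn 0.04 shift [-0.07 -0.15  2.58]
```

{"method": "jog_arm", "body": {
  "claw": [0,0,0,0,0,0],
  "delta_pos": [
    [-0.07,-0.15,0.6],
    [0,0,0.8],
    [0,0,0.7],
    [0,0,0.48],
    [0,0,0],
    [0,0,0]
  ],
  "turn": [
    [0,0,0.04],
    [0,0,0],
    [0,0,0],
    [0,0,0],
    [0,0,0],
    [0,0,0]
  ]
}}

```text
time_s: 13.97
tcp_pos: [0.468, 0.0478, 0.0562]
orientation: [-0.063, 0.998, 0.0, -0.002]
wrist_force: [0.5, -0.6, 0.4]
gripper_width: 0.0413
finger_force: 41.6
```

```bash
python3 - <<'E'
from h import *
d(nest(2,-.002,0,.042),97.5)
g=grab_frame("scene"); im=g["color"].astype(int); print(read_state()["tcp_pos"])
print("cols 226..249")
for y in range(183,205): print(y,' '.join(f"{v:4d}" for v in (im[y,226:250,2]-im[y,226:250,0])))
# scene-camera nest2 = scene seated board3 (478.9,-33.3) + 84 mm
n=np.array([.4789,-.0333])+.084*np.array([-.1305,.9914]); a=np.radians(7.5); ex=np.array([np.cos(a),np.sin(a)]); ey=np.array([-ex[1],ex[0]])
print(proj(g,[[*(n+ex*i*.03+ey*j*.021),.0545] for i in(-1,1) for j in(1,-1)]).round(1))
E
```

```text
yaw 97.2 turn -0.05 shift [0.03 0.15 0.57]
[0.46904813 0.04774594 0.0573135 ]
cols 226..249
183   -7   -4  -14    1   -2   -5   -2    1   -2    1   -1   -4   -5    8   40   68   51   24    0    0    0   -2    3    6
184   -1   -5  -14    3   -3   -6    3   -5    2   -8   -1   -5    0   39   73   71   55   57    1    0    2    3    2    6
185   -4   -4  -15   -2    0   -8    3    0   -1   -1   -7    0   27   58   61   40   -3    8   11   -4    6    2    4   -3
186   -1   -2  -16   -8   -2   -8   -2   -3   -3  -12    7   24   59   43   69   21  -11    7   32   -1    4    2    1    1
187   -2   -1   -9   -7    3   -4   -2   -1   -3   -2   22   69   66   55   70   14   27   42   41   -9    2    0    3   -2
188   -1   -2   -1   -4    0   -6   -5    0   -5    7   48   75   64   74   72   42   58   58   20   -8   -6    0    3    5
189   -2    0   -2   -2    1   -3   -6   -5    3   43   74   69   73   83   75   64   70   78   23  -11   -8   -2    3    5
190   -2   -3   -3   -1   -1   -3   -7   -8   28   78   87   72   60   82   78   86   86   88   61   -3   -8   -4    4   -2
191    0   -1   
[... 1080 characters left out ...]
  -2   -3    1   -1
200   -2    0   -1  -34 -100  -92  -43  -20   -7  -13  -24  -26  -15   22   38   34   38   48  -23   -6   -3   -1    0   -1
201    0    0    1  -33  -90 -125 -132 -112 -114  -41  -12  -20  -16  -31  -25   -8    3    0  -12   -3   -1   -3   -2   -1
202   -1    1   -1   -2  -15  -27  -62  -82  -90   -9  -14  -14  -13  -17  -19  -19  -20  -19   -7  -13   -5    1   -3   -1
203   -1    0   -7   -7   -3    4   -2  -18  -23   -2   -7   -9   -8  -14  -16  -19  -15   -8   -6  -13   -8   -1    0    0
204   -2    0   -8    0    0   -5   -6   -6   -5   -6   -2   -3  -12   -8  -13  -17  -16    1   -2  -14   -8   -1    1   -1
[[228.8 196.8]
 [241.4 201.1]
 [238.9 182.7]
 [251.3 186.8]]
```

{"method": "jog_arm", "body": {
  "claw": [0,0,0],
  "delta_pos": [
    [0.03,0.15,0],
    [0,0,0],
    [0,0,0]
  ],
  "turn": [
    [0,0,-0.05],
    [0,0,0],
    [0,0,0]
  ]
}}

```text
time_s: 14.27
tcp_pos: [0.4687, 0.0517, 0.0583]
orientation: [-0.065, 0.998, -0.0, 0.001]
wrist_force: [-0.3, -0.5, -0.8]
gripper_width: 0.0403
finger_force: 41.6
```

```bash
python3 - <<'E'
from h import *
d(nest(2,-.002,0,.0415),97.5)
g=grab_frame("scene"); im=g["color"].astype(int); print(read_state()["tcp_pos"])
print("cols 226..249")
for y in range(186,204,2): print(y,' '.join(f"{v:4d}" for v in (im[y,226:250,2]-im[y,226:250,0])))
E
```

```text
yaw 97.5 turn -0.0 shift [ 0.08 -0.    0.67]
[0.46859466 0.05165635 0.05819858]
cols 226..249
186   -1   -1  -15    0   -3   -4   -3    1   -1   25   75   65   71   68    7   37   44   41   -5    0    0   -2    4    3
188   -1    0   -2   -3   -6   -7    1    4   39   78   65   58   79   76   70   72   86   45  -14   -8    1    6    2   -3
190   -1   -1    1   -2   -3   -5   -8   65   68   26   80   70   80   78   88   80   65   56   -6   -8   -6    5    7    4
192    1   -1   -1   -3   -4   19   79   85   65   48   73   88   81   43    2    5   59   -2   -5   -5   -7    1    2    0
194    0   -1    0   -3   40   85   73   32    0  -16    9   75   74   44   -4    6   42   41   23   11   -4   -9  -17   -3
196    0    0   -2   -6   -9    9   31   69   91   82   87   82   86   80   67   82   82   84   38  -41  -17  -12   -2    0
198   -1   -1    1   -4  -10    0    1   -6  -17  -43   20   36   49   81   80   95   68  -13  -24  -19  -10   -1   -2    0
200    0    1   -1  -34  -99  -93  -44  -21   -6  -12  -13  -18  -23  -22  -15  -17  -33  -20  -18   -3   -3    0    0   -1
202   -1    2   -1   -5  -15  -28  -62  -78  -89  -10  -17  -11  -13  -16  -15  -16  -13  -11   -5  -10   -7    1   -1   -1
```

{"method": "jog_arm", "body": {
  "claw": [0,0,0,0,0,0],
  "delta_pos": [
    [0.05,0,0.15],
    [0,0,0.15],
    [0,0,0.14],
    [0,0,0.12],
    [0,0,0.1],
    [0,0,0]
  ],
  "turn": [
    [0,0,0],
    [0,0,0],
    [0,0,0],
    [0,0,0],
    [0,0,0],
    [0,0,0]
  ]
}}

```text
time_s: 14.82
tcp_pos: [0.4668, 0.0515, 0.0408]
orientation: [-0.065, 0.998, 0.0, -0.0]
wrist_force: [-0.3, 0.2, -0.3]
gripper_width: 0.0406
finger_force: 41.6
```

{"method": "jog_arm", "body": {
  "claw": [0.7,0.7,0.7,0.7,0.7,0.7,0.5,0.2],
  "delta_pos": [
    [0,0,0],
    [0,0,0],
    [0,0,0],
    [0,0,-0.4],
    [0,0,-1],
    [0,0,-1],
    [0,0,-1],
    [0,0,-1]
  ],
  "turn": [
    [0,0,0],
    [0,0,0],
    [0,0,0],
    [0,0,0],
    [0,0,0],
    [0,0,0],
    [0,0,0],
    [0,0,0]
  ]
}}

```text
time_s: 15.48
tcp_pos: [0.4668, 0.0515, 0.153]
orientation: [-0.065, 0.998, -0.0, 0.0]
wrist_force: [0.6, -0.6, 0.4]
gripper_width: 0.0366
finger_force: 0.0
```

{"method": "jog_arm", "body": {
  "claw": [0,0,0,0,0,0,0,0],
  "delta_pos": [
    [0,0,-1],
    [0,0,-1],
    [0,0,-0.4],
    [-0.9,0,0],
    [-0.9,0,0],
    [-0.9,0,0],
    [-0.85,0,0],
    [0,0,0]
  ],
  "turn": [
    [0,0,0],
    [0,0,0],
    [0,0,0],
    [0,0,0],
    [0,0,0],
    [0,0,0],
    [0,0,0],
    [0,0,0]
  ]
}}

```text
time_s: 16.15
tcp_pos: [0.5571, 0.0631, 0.2105]
orientation: [-0.065, 0.998, 0.0, 0.0]
wrist_force: [-0.8, 0.8, 0.4]
gripper_width: -0.0
finger_force: 0.0
```

```bash
python3 - <<'E'
from h import *
f=grab_frame("top");g=grab_frame("scene")
print("nest2 scene");blue(g,(224,178,256,209),.0405)
print("nest3 scene");blue(g,(250,185,282,218),.0405)
s=read_state(); print(s["tcp_pos"],s["gripper_width"]); d(nest(2,.085,0,.133),97.5)
save("c2",g,(170,120,310,240),5)
E
```

```text
nest2 scene
[468.9  50.5] [60.8 42.4] 7.1
nest3 scene
[478.9 -33.3] [60.1 41.9] 7.6
[0.55454236 0.06304506 0.21031121] 7.796184683375204e-05
yaw 97.5 turn -0.01 shift [ 0.06 -0.01  3.09]
```

View pics/c2.png

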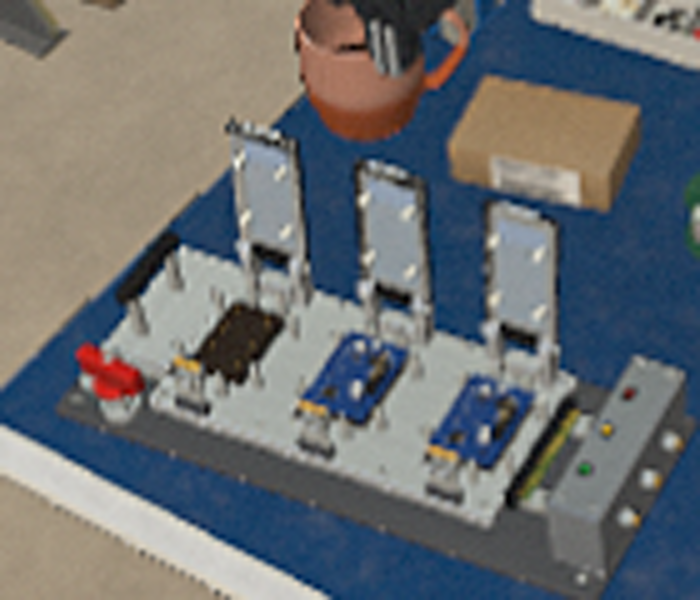

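Both boards sit in nests 2 and 3 (crop (355,375), (480,420)) with their headers on the right. Now cover 2: I'll go down behind it and swing it over.

{"method": "jog_arm", "body": {
  "claw": [0,0,0,0,0],
  "delta_pos": [
    [0,0,0.9],
    [0,0,0.9],
    [0,0,0.8],
    [0,0,0.5],
    [0,0,0]
  ],
  "turn": [
    [0,0,0],
    [0,0,0],
    [0,0,0],
    [0,0,0],
    [0,0,0]
  ]
}}

```text
time_s: 16.67
tcp_pos: [0.5518, 0.0632, 0.1303]
orientation: [-0.065, 0.998, 0.001, -0.003]
wrist_force: [0.6, 0.1, -0.7]
gripper_width: -0.0002
finger_force: 0.0
```

{"method": "jog_arm", "body": {
  "claw": [0,0,0,0,0,0],
  "delta_pos": [
    [0.4,0,0],
    [0.6,0,0],
    [0.45,0,0],
    [0.45,0,0.06],
    [0.45,0,0.15],
    [0.41,0,0.18]
  ],
  "turn": [
    [0,0,0],
    [0,0,0],
    [0,0,0],
    [0,0,0],
    [0,0,0],
    [0,0,0]
  ]
}}

```text
time_s: 17.17
tcp_pos: [0.487, 0.0538, 0.1256]
orientation: [-0.065, 0.998, -0.0, 0.002]
wrist_force: [0.1, -0.2, 0.3]
gripper_width: 0.0
finger_force: 0.4
```

{"method": "jog_arm", "body": {
  "claw": [0,0,0,0,0,0,0],
  "delta_pos": [
    [0.4,0,0.28],
    [0.35,0,0.32],
    [0.3,0,0.4],
    [0.25,0,0.42],
    [0.14,0,0.33],
    [0.08,0,0.2],
    [0,0,0]
  ],
  "turn": [
    [0,0,0],
    [0,0,0],
    [0,0,0],
    [0,0,0],
    [0,0,0],
    [0,0,0],
    [0,0,0]
  ]
}}

```text
time_s: 17.75
tcp_pos: [0.448, 0.0491, 0.0743]
orientation: [-0.065, 0.998, 0.0, -0.001]
wrist_force: [-0.7, 0.5, 0.4]
gripper_width: -0.0001
finger_force: 0.6
```

```bash
python3 - <<'E'
from h import *
s=read_state(); print(s["tcp_pos"],s["wrist_force"]); d(nest(2,-.024,0,.065),97.5)
E
```

```text
[0.44803103 0.04914566 0.07429465] [-0.69428111  0.4648311   0.41518838]
yaw 97.4 turn -0.01 shift [ 0.13 -0.01  0.37]
```

{"method": "jog_arm", "body": {
  "claw": [0,0,0,0],
  "delta_pos": [
    [0.1,0,0.1],
    [0,0,0.1],
    [0,0,0.1],
    [0,0,0]
  ],
  "turn": [
    [0,0,0],
    [0,0,0],
    [0,0,0],
    [0,0,0]
  ]
}}

```text
time_s: 18.08
tcp_pos: [0.4463, 0.0487, 0.0676]
orientation: [-0.065, 0.998, -0.0, -0.0]
wrist_force: [-1.6, -1.5, 2.8]
gripper_width: 0.0001
finger_force: 1.3
```

```bash
python3 - <<'E'
from h import *
s=read_state(); print(s["tcp_pos"],s["wrist_force"],s["torque"],s["finger_force"])
g=grab_frame("scene"); save("c3",g,(180,120,300,220),6)
E
```

```text
[0.44634419 0.04865777 0.06756132] [-1.61448562 -1.4807227   2.77528068] [-0.20926909  0.23937971  0.01778618] 1.317947725765407
```

View pics/c3.png

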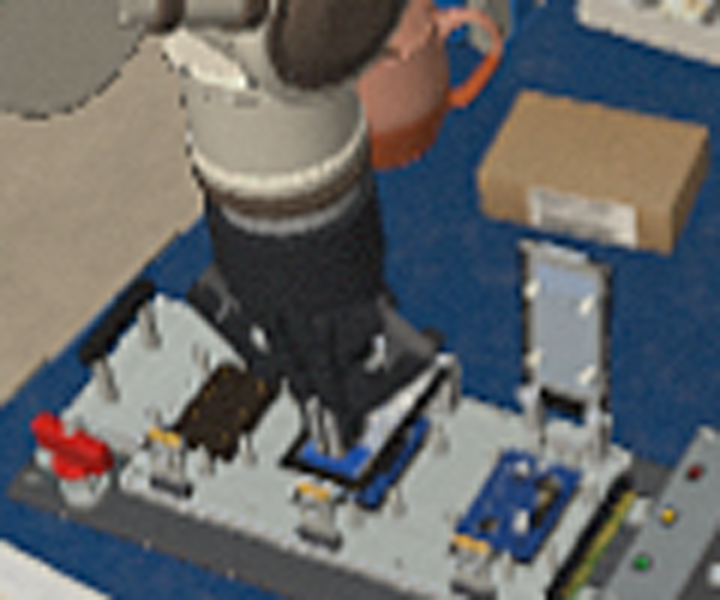

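The fingers rest on cover 2's blue pad (330,445), with the cover almost shut. Pressing on.

{"method": "jog_arm", "body": {
  "claw": [0,0,0],
  "delta_pos": [
    [0,0,0.1],
    [0,0,0.1],
    [0,0,0]
  ],
  "turn": [
    [0,0,0],
    [0,0,0],
    [0,0,0]
  ]
}}

```text
time_s: 18.38
tcp_pos: [0.4464, 0.0488, 0.0624]
orientation: [-0.065, 0.998, 0.0, 0.0]
wrist_force: [-0.3, 0.7, 4.2]
gripper_width: -0.0
finger_force: 2.0
```

{"method": "jog_arm", "body": {
  "claw": [0,0,0],
  "delta_pos": [
    [0,0,0.1],
    [0,0,0],
    [0,0,0]
  ],
  "turn": [
    [0,0,0],
    [0,0,0],
    [0,0,0]
  ]
}}

```text
time_s: 18.63
tcp_pos: [0.4466, 0.0488, 0.0618]
orientation: [-0.065, 0.998, -0.0, -0.0]
wrist_force: [-8.8, 1.0, 20.1]
gripper_width: -0.0
finger_force: 10.3
```

{"method": "jog_arm", "body": {
  "claw": [0,0,0,0,0,0,0,0],
  "delta_pos": [
    [0,0,-0.5],
    [0,0,-1],
    [0,0,-1],
    [0,0,-1],
    [0,0,-1],
    [0,0,-1],
    [0,0,-0.6],
    [-0.7,-0.6,0]
  ],
  "turn": [
    [0,0,0],
    [0,0,0],
    [0,0,0],
    [0,0,0],
    [0,0,0],
    [0,0,0],
    [0,0,0],
    [0,0,0]
  ]
}}

```text
time_s: 19.3
tcp_pos: [0.4663, 0.0374, 0.2162]
orientation: [-0.066, 0.998, -0.0, 0.003]
wrist_force: [0.4, 0.3, -0.8]
gripper_width: -0.0001
finger_force: 0.0
```

{"method": "jog_arm", "body": {
  "claw": [0,0,0,0,0,0],
  "delta_pos": [
    [-0.75,-0.6,0],
    [-0.75,-0.6,0],
    [-0.75,-0.6,0],
    [-0.75,-0.6,0],
    [-0.7,-0.36,0],
    [0,0,0]
  ],
  "turn": [
    [0,0,0],
    [0,0,0],
    [0,0,0],
    [0,0,0],
    [0,0,0],
    [0,0,0]
  ]
}}

```text
time_s: 19.8
tcp_pos: [0.5685, -0.0218, 0.2116]
orientation: [-0.064, 0.998, -0.0, 0.0]
wrist_force: [0.4, 0.6, 0.3]
gripper_width: 0.0001
finger_force: 0.0
```

```bash
python3 - <<'E'
from h import *
d(nest(3,.085,0,.133),97.5); print(read_state()["tcp_pos"])
g=grab_frame("scene"); save("c4",g,(180,120,300,220),6)
E
```

```text
yaw 97.4 turn -0.03 shift [0.18 0.07 3.15]
[ 0.56847983 -0.02176626  0.21164409]
```

View pics/c4.png

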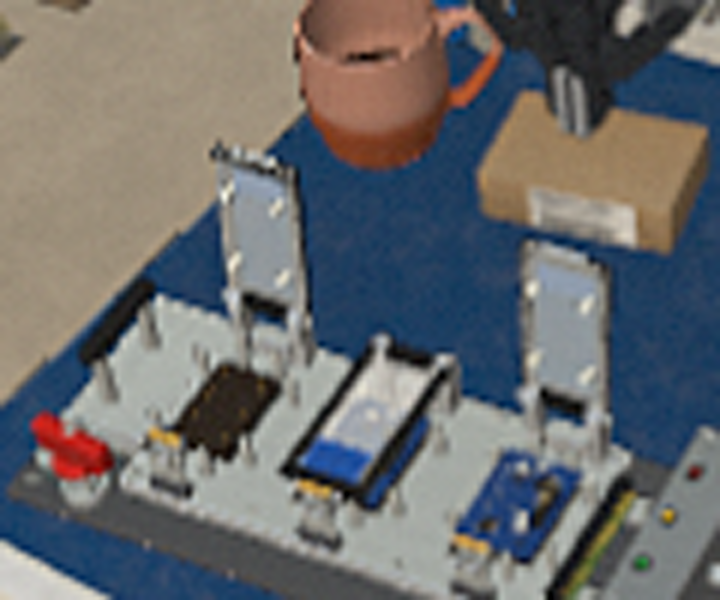

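Cover 2 stays shut (crop (370,430)). Repeating the swing on cover 3.

{"method": "jog_arm", "body": {
  "claw": [0,0,0,0,0],
  "delta_pos": [
    [0.18,0.07,0.9],
    [0,0,0.9],
    [0,0,0.8],
    [0,0,0.5],
    [0,0,0.05]
  ],
  "turn": [
    [0,0,0],
    [0,0,0],
    [0,0,0],
    [0,0,0],
    [0,0,0]
  ]
}}

```text
time_s: 20.27
tcp_pos: [0.5589, -0.0181, 0.1305]
orientation: [-0.065, 0.998, 0.001, -0.003]
wrist_force: [-0.1, 0.8, 0.0]
gripper_width: 0.0003
finger_force: 0.0
```

{"method": "jog_arm", "body": {
  "claw": [0,0,0,0,0,0],
  "delta_pos": [
    [0.4,0,0],
    [0.6,0,0],
    [0.45,0,0],
    [0.45,0,0.06],
    [0.45,0,0.15],
    [0.41,0,0.18]
  ],
  "turn": [
    [0,0,0],
    [0,0,0],
    [0,0,0],
    [0,0,0],
    [0,0,0],
    [0,0,0]
  ]
}}

```text
time_s: 20.77
tcp_pos: [0.4937, -0.0282, 0.1257]
orientation: [-0.065, 0.998, -0.001, 0.002]
wrist_force: [0.9, -0.2, -1.5]
gripper_width: 0.0001
finger_force: 0.4
```

{"method": "jog_arm", "body": {
  "claw": [0,0,0,0,0,0,0],
  "delta_pos": [
    [0.4,0,0.28],
    [0.35,0,0.32],
    [0.3,0,0.4],
    [0.25,0,0.42],
    [0.14,0,0.33],
    [0.08,0,0.2],
    [0,0,0]
  ],
  "turn": [
    [0,0,0],
    [0,0,0],
    [0,0,0],
    [0,0,0],
    [0,0,0],
    [0,0,0],
    [0,0,0]
  ]
}}

```text
time_s: 21.35
tcp_pos: [0.4547, -0.0328, 0.0745]
orientation: [-0.065, 0.998, 0.0, -0.001]
wrist_force: [-0.9, -0.6, 2.1]
gripper_width: -0.0
finger_force: 0.6
```

{"method": "jog_arm", "body": {
  "claw": [0,0,0,0],
  "delta_pos": [
    [0.1,0,0.1],
    [0,0,0.1],
    [0,0,0.1],
    [0,0,0]
  ],
  "turn": [
    [0,0,0],
    [0,0,0],
    [0,0,0],
    [0,0,0]
  ]
}}

```text
time_s: 21.68
tcp_pos: [0.453, -0.0335, 0.0678]
orientation: [-0.065, 0.998, -0.0, -0.0]
wrist_force: [-1.0, -0.7, 2.3]
gripper_width: -0.0001
finger_force: 1.3
```

{"method": "jog_arm", "body": {
  "claw": [0,0,0],
  "delta_pos": [
    [0,0,0.1],
    [0,0,0.1],
    [0,0,0]
  ],
  "turn": [
    [0,0,0],
    [0,0,0],
    [0,0,0]
  ]
}}

```text
time_s: 21.93
tcp_pos: [0.4532, -0.0333, 0.0625]
orientation: [-0.065, 0.998, -0.0, 0.0]
wrist_force: [-1.1, -0.7, 4.1]
gripper_width: -0.0002
finger_force: 1.8
```

{"method": "jog_arm", "body": {
  "claw": [0,0,0],
  "delta_pos": [
    [0,0,0.1],
    [0,0,0],
    [0,0,0]
  ],
  "turn": [
    [0,0,0],
    [0,0,0],
    [0,0,0]
  ]
}}

```text
time_s: 22.18
tcp_pos: [0.4533, -0.0334, 0.0619]
orientation: [-0.065, 0.998, -0.0, -0.0]
wrist_force: [-7.1, 0.9, 17.1]
gripper_width: -0.0001
finger_force: 8.8
```

{"method": "jog_arm", "body": {
  "claw": [0,0,0,0,0,0,0,0],
  "delta_pos": [
    [0,0,-0.5],
    [0,0,-1],
    [0,0,-1],
    [0,0,-1],
    [0,0,-1],
    [0,0,-1],
    [0,0,-0.6],
    [-0.55,0.8,0]
  ],
  "turn": [
    [0,0,0],
    [0,0,0],
    [0,0,0],
    [0,0,0],
    [0,0,0],
    [0,0,0],
    [0,0,0],
    [0,0,0]
  ]
}}

```text
time_s: 22.85
tcp_pos: [0.4658, -0.0141, 0.2167]
orientation: [-0.063, 0.998, -0.002, 0.003]
wrist_force: [-0.1, -0.8, 0.4]
gripper_width: 0.0004
finger_force: 0.0
```

{"method": "jog_arm", "body": {
  "claw": [0,0,0,0,0,0,0,0],
  "delta_pos": [
    [-0.55,0.85,0],
    [-0.55,0.85,0],
    [-0.55,0.85,0],
    [-0.55,0.85,0],
    [-0.55,0.85,0],
    [-0.55,0.85,0],
    [-0.5,0.82,0],
    [0,0,0]
  ],
  "turn": [
    [0,0,0],
    [0,0,0],
    [0,0,0],
    [0,0,0],
    [0,0,0],
    [0,0,0],
    [0,0,0],
    [0,0,0]
  ]
}}

```text
time_s: 23.52
tcp_pos: [0.5397, 0.1508, 0.2121]
orientation: [-0.067, 0.998, 0.001, 0.0]
wrist_force: [0.0, -0.1, -0.5]
gripper_width: 0.0004
finger_force: 0.0
```

```bash
python3 - <<'E'
from h import *
d(nest(1,.085,0,.133),97.5); print(read_state()["tcp_pos"])
E
```

```text
yaw 97.6 turn 0.03 shift [-0.07 -0.21  3.16]
[0.53969627 0.15075764 0.21209622]
```

{"method": "jog_arm", "body": {
  "claw": [0,0,0,0,0],
  "delta_pos": [
    [-0.07,-0.2,0.9],
    [0,0,0.9],
    [0,0,0.8],
    [0,0,0.5],
    [0,0,0.05]
  ],
  "turn": [
    [0,0,0],
    [0,0,0],
    [0,0,0],
    [0,0,0],
    [0,0,0]
  ]
}}

```text
time_s: 23.93
tcp_pos: [0.539, 0.1421, 0.1306]
orientation: [-0.065, 0.998, 0.0, -0.003]
wrist_force: [0.1, 0.2, -1.5]
gripper_width: -0.0002
finger_force: 0.0
```

{"method": "jog_arm", "body": {
  "claw": [0,0,0,0,0,0],
  "delta_pos": [
    [0.4,0,0],
    [0.6,0,0],
    [0.45,0,0],
    [0.45,0,0.06],
    [0.45,0,0.15],
    [0.41,0,0.18]
  ],
  "turn": [
    [0,0,0],
    [0,0,0],
    [0,0,0],
    [0,0,0],
    [0,0,0],
    [0,0,0]
  ]
}}

```text
time_s: 24.43
tcp_pos: [0.4738, 0.1335, 0.1259]
orientation: [-0.065, 0.998, -0.0, 0.002]
wrist_force: [0.4, 0.6, 0.6]
gripper_width: -0.0002
finger_force: 0.4
```

{"method": "jog_arm", "body": {
  "claw": [0,0,0,0,0,0,0],
  "delta_pos": [
    [0.4,0,0.28],
    [0.35,0,0.32],
    [0.3,0,0.4],
    [0.25,0,0.42],
    [0.14,0,0.33],
    [0.08,0,0.2],
    [0,0,0]
  ],
  "turn": [
    [0,0,0],
    [0,0,0],
    [0,0,0],
    [0,0,0],
    [0,0,0],
    [0,0,0],
    [0,0,0]
  ]
}}

```text
time_s: 25.02
tcp_pos: [0.4346, 0.1287, 0.0747]
orientation: [-0.065, 0.998, 0.0, -0.001]
wrist_force: [0.8, 0.6, 1.9]
gripper_width: 0.0001
finger_force: 0.6
```

```bash
python3 - <<'E'
from h import *
s=read_state(); print(s["tcp_pos"],s["wrist_force"]); d(nest(1,-.0245,0,.067),97.5)
E
```

```text
[0.43458648 0.12868271 0.0746927 ] [0.80153154 0.5927069  1.87679945]
yaw 97.4 turn -0.01 shift [0.03 0.12 0.31]
```

{"method": "jog_arm", "body": {
  "claw": [0,0,0,0],
  "delta_pos": [
    [0.03,0.06,0.1],
    [0,0.05,0.1],
    [0,0,0.1],
    [0,0,0]
  ],
  "turn": [
    [0,0,0],
    [0,0,0],
    [0,0,0],
    [0,0,0]
  ]
}}

```text
time_s: 25.35
tcp_pos: [0.4346, 0.1316, 0.0682]
orientation: [-0.065, 0.998, 0.0, 0.0]
wrist_force: [-1.3, 0.0, 4.5]
gripper_width: 0.0001
finger_force: 1.9
```

{"method": "jog_arm", "body": {
  "claw": [0,0,0],
  "delta_pos": [
    [0,0,0.1],
    [0,0,0.1],
    [0,0,0]
  ],
  "turn": [
    [0,0,0],
    [0,0,0],
    [0,0,0]
  ]
}}

```text
time_s: 25.6
tcp_pos: [0.4343, 0.1315, 0.0628]
orientation: [-0.065, 0.998, 0.0, 0.0]
wrist_force: [-1.2, 0.6, 3.7]
gripper_width: -0.0
finger_force: 1.5
```

{"method": "jog_arm", "body": {
  "claw": [0,0,0],
  "delta_pos": [
    [0,0,0.1],
    [0,0,0],
    [0,0,0]
  ],
  "turn": [
    [0,0,0],
    [0,0,0],
    [0,0,0]
  ]
}}

```text
time_s: 25.85
tcp_pos: [0.4343, 0.1315, 0.0609]
orientation: [-0.065, 0.998, 0.0, -0.0]
wrist_force: [-4.2, 1.4, 7.3]
gripper_width: -0.0005
finger_force: 3.6
```

{"method": "jog_arm", "body": {
  "claw": [0,0,0],
  "delta_pos": [
    [0,0,0.07],
    [0,0,0],
    [0,0,0]
  ],
  "turn": [
    [0,0,0],
    [0,0,0],
    [0,0,0]
  ]
}}

```text
time_s: 26.1
tcp_pos: [0.4343, 0.1315, 0.0595]
orientation: [-0.065, 0.998, 0.0, -0.0]
wrist_force: [-4.6, -0.1, 9.9]
gripper_width: -0.0002
finger_force: 5.2
```

{"method": "jog_arm", "body": {
  "claw": [0,0,0,0,0,0],
  "delta_pos": [
    [0,0,-0.5],
    [0,0,-1],
    [0,0,-1],
    [0,0,-1],
    [0,0,-0.6],
    [0,0,0]
  ],
  "turn": [
    [0,0,0],
    [0,0,0],
    [0,0,0],
    [0,0,0],
    [0,0,0],
    [0,0,0]
  ]
}}

```text
time_s: 26.6
tcp_pos: [0.4368, 0.1316, 0.1648]
orientation: [-0.065, 0.998, -0.0, 0.004]
wrist_force: [0.1, -0.1, -0.1]
gripper_width: -0.0
finger_force: 0.0
```

```bash
python3 - <<'E'
from h import *
s=read_state(); print(s["tcp_pos"]); 
for dx in (.008,): d(nest(1,dx,.062+.045,.11),97.5); print(nest(1,dx,.062,.066))
g=grab_frame("scene"); f=grab_frame("top"); save("c5",g,(180,120,300,220),6)
print(proj(g,[nest(1,.008+i*.029,.062,.066) for i in(-1,0,1)]), proj(f,[nest(1,.008+i*.029,.062,.066) for i in(-1,0,1)]))
E
```

```text
[0.43679347 0.13157095 0.16478615]
yaw 97.5 turn -0.01 shift [-1.15  4.3   2.2 ]
[np.float64(0.457574734826863), np.float64(0.19739515929833676), 0.066]
[[193.11918342 179.24577857]
 [198.36919389 172.72788983]
 [203.49885612 166.36594821]] [[185.64240157 237.02612443]
 [184.79303824 226.2004091 ]
 [183.9717606  215.46561948]]
```

View pics/c5.png

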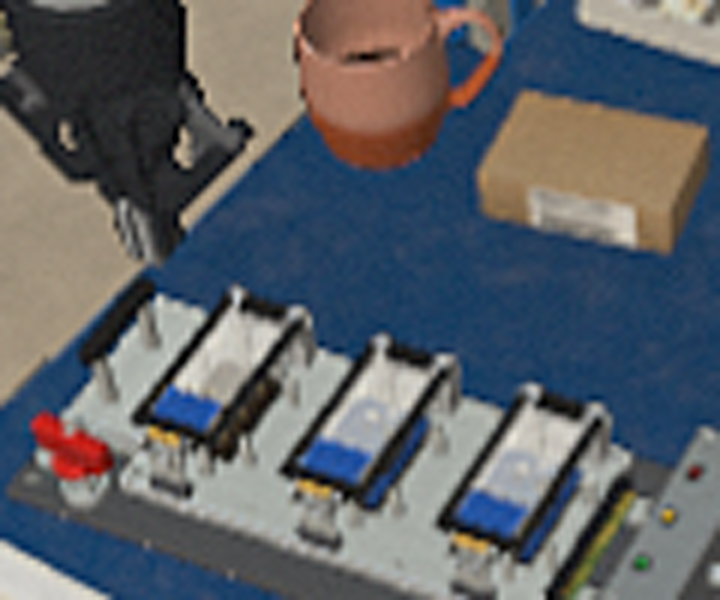

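```bash
python3 - <<'E'
from h import *
g=grab_frame("scene")
x0,y0,x1,y1=180,120,300,220
b=cv2.resize(g["color"][y0:y1,x0:x1],None,fx=6,fy=6,interpolation=cv2.INTER_CUBIC)
bi=b.astype(int)
for (cx,cy) in((187,410),(335,460),(490,507)): print("rgb",b[cy,cx],b[cy-3,cx+5])
m=((bi[:,:,2]-bi[:,:,0]>95)).astype(np.uint8)
n,l,st,ce=cv2.connectedComponentsWithStats(m)
for j in range(1,n):
    if st[j,4]>300: print("pad",ce[j].round(1),st[j])
for z in(.061,.064): print(z,[(((proj(g,[nest(i,-.027,0,z)])[0]-[x0,y0]+.5)*6-.5).round(1)).tolist() for i in(1,2,3)])
# rollers (yellow)
m=((bi[:,:,0]-bi[:,:,2]>90)&(bi[:,:,1]-bi[:,:,2]>50)).astype(np.uint8)
n,l,st,ce=cv2.connectedComponentsWithStats(m)
for j in range(1,n):
    if st[j,4]>100: print("roller",ce[j].round(1),st[j])
print([(((proj(g,[nest(i,-.047,0,.064)])[0]-[x0,y0]+.5)*6-.5).round(1)).tolist() for i in(1,2,3)])
E
```

```text
rgb [ 37  82 154] [ 35  80 154]
rgb [ 38  82 153] [ 33  79 154]
rgb [ 31  77 155] [ 40  80 153]
pad [186.2 408.3] [ 157  387   61   41 1356]
pad [336.  459.4] [ 305  442   64   38 1454]
pad [491.2 512.9] [ 461  494   63   40 1461]
0.061 [[183.3, 409.6], [332.4, 460.8], [486.9, 513.8]]
0.064 [[182.3, 405.6], [331.6, 456.8], [486.4, 509.8]]
roller [163.7 436.2] [150 428  28  17 254]
roller [314.1 487.8] [300 481  30  15 232]
roller [470.3 542.3] [456 535  30  16 250]
[[160.6, 433.9], [310.9, 486.1], [466.7, 540.0]]
```

All three covers are shut, with pad residuals equal to within about 0.1 px. Next I'll push the handle from its left side.

{"method": "jog_arm", "body": {
  "claw": [0,0,0,0,0,0],
  "delta_pos": [
    [-0.25,0.9,0],
    [-0.25,0.9,0],
    [-0.25,0.9,0],
    [-0.25,0.9,0],
    [-0.15,0.7,0],
    [0,0,0]
  ],
  "turn": [
    [0,0,0],
    [0,0,0],
    [0,0,0],
    [0,0,0],
    [0,0,0],
    [0,0,0]
  ]
}}

```text
time_s: 27.25
tcp_pos: [0.4476, 0.2439, 0.1591]
orientation: [-0.066, 0.998, 0.0, -0.002]
wrist_force: [0.6, -0.0, -0.4]
gripper_width: -0.0004
finger_force: 0.0
```

{"method": "jog_arm", "body": {
  "claw": [0,0,0,0,0,0],
  "delta_pos": [
    [0,0,1],
    [0,0,1],
    [0,0,1],
    [0,0,0.8],
    [0,0,0.55],
    [0,0,0]
  ],
  "turn": [
    [0,0,0],
    [0,0,0],
    [0,0,0],
    [0,0,0],
    [0,0,0],
    [0,0,0]
  ]
}}

```text
time_s: 27.75
tcp_pos: [0.4447, 0.24, 0.0477]
orientation: [-0.065, 0.998, -0.001, -0.005]
wrist_force: [-0.3, 1.0, -0.8]
gripper_width: 0.0
finger_force: 0.0
```

{"method": "jog_arm", "body": {
  "claw": [0,0,0,0,0],
  "delta_pos": [
    [0,-0.3,0],
    [0,-0.3,0],
    [0,-0.3,0],
    [0,-0.3,0],
    [0,0,0]
  ],
  "turn": [
    [0,0,0],
    [0,0,0],
    [0,0,0],
    [0,0,0],
    [0,0,0]
  ]
}}

```text
time_s: 28.17
tcp_pos: [0.4537, 0.2107, 0.0535]
orientation: [-0.064, 0.998, -0.0, 0.001]
wrist_force: [0.3, -0.6, 0.5]
gripper_width: 0.0001
finger_force: 0.0
```

```bash
python3 - <<'E'
from h import *
s=read_state(); print(s["tcp_pos"],s["wrist_force"]); d(nest(1,.008,.062,.055),97.5)
E
```

```text
[0.45368165 0.21072374 0.05347258] [ 0.29257505 -0.64652276  0.52343887]
yaw 97.4 turn -0.03 shift [-0.08 -0.55 -0.06]
```

{"method": "jog_arm", "body": {
  "claw": [0,0,0,0,0],
  "delta_pos": [
    [0,-0.2,0],
    [0,-0.2,0],
    [0,-0.2,0],
    [0,-0.2,0],
    [0,0,0]
  ],
  "turn": [
    [0,0,0],
    [0,0,0],
    [0,0,0],
    [0,0,0],
    [0,0,0]
  ]
}}

```text
time_s: 28.58
tcp_pos: [0.4556, 0.191, 0.0527]
orientation: [-0.065, 0.998, -0.001, 0.0]
wrist_force: [-0.6, -0.3, -0.6]
gripper_width: 0.0002
finger_force: 0.0
```

{"method": "jog_arm", "body": {
  "claw": [0,0,0,0,0],
  "delta_pos": [
    [0,-0.2,0],
    [0,-0.2,0],
    [0,-0.2,0],
    [0,-0.1,0],
    [0,0,0]
  ],
  "turn": [
    [0,0,0],
    [0,0,0],
    [0,0,0],
    [0,0,0],
    [0,0,0]
  ]
}}

```text
time_s: 29.0
tcp_pos: [0.4568, 0.1816, 0.0529]
orientation: [-0.063, 0.998, 0.008, 0.0]
wrist_force: [-1.9, 35.8, 1.1]
gripper_width: 0.0002
finger_force: 18.5
```

```bash
python3 - <<'E'
from h import *
s=read_state(); print(s["tcp_pos"],s["wrist_force"]); d(nest(1,.008,.022+.01,.055),97.5)
E
```

```text
[0.45677222 0.18164935 0.05286076] [-1.90752095 35.81922358  1.08184588]
yaw 97.2 turn -0.06 shift [-0.11 -0.58 -0.09]
```

{"method": "jog_arm", "body": {
  "claw": [0,0],
  "delta_pos": [
    [0,0.2,0],
    [0,0,0]
  ],
  "turn": [
    [0,0,0],
    [0,0,0]
  ]
}}

```text
time_s: 29.17
tcp_pos: [0.4566, 0.1822, 0.0526]
orientation: [-0.065, 0.998, 0.002, 0.0]
wrist_force: [0.5, 13.9, 1.5]
gripper_width: -0.0002
finger_force: 7.1
```

```bash
python3 - <<'E'
from h import *
s=read_state(); print(s["tcp_pos"],s["wrist_force"])
g=grab_frame("scene"); f=grab_frame("top")
a=cv2.resize(g["color"][130:215,165:245],(560,595),interpolation=cv2.INTER_CUBIC)
b=cv2.resize(f["color"][195:265,168:196],(238,595),interpolation=cv2.INTER_CUBIC)
for p in proj(g,[s["tcp_pos"]]): cv2.circle(a,tuple(int(v) for v in (p-[165,130]+.5)*7),3,(255,0,255),-1)
cv2.imwrite("pics/hd.png",np.hstack([a,b])[:,:,::-1])
gi=g["color"].astype(int)
E
```

```text
[0.45660754 0.18216823 0.05259872] [ 0.45400704 13.85533138  1.50821135]
```

View pics/hd.png

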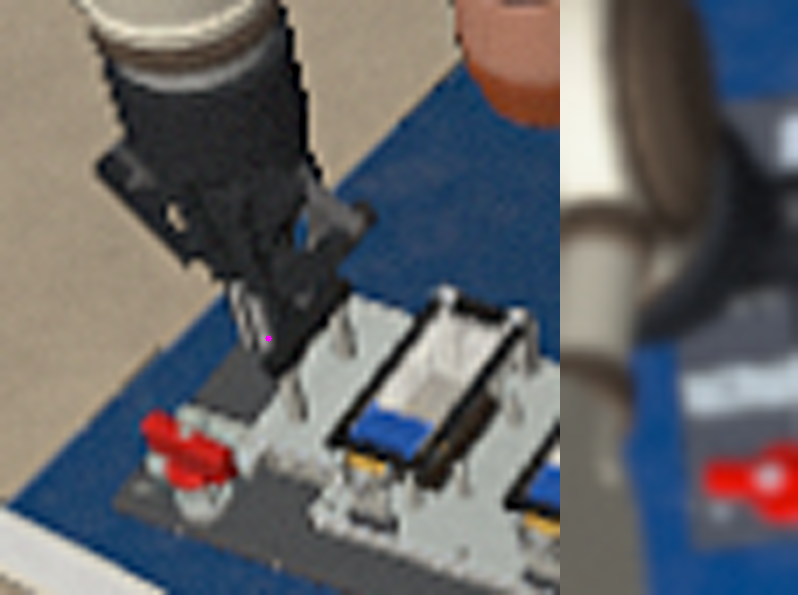

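```bash
python3 - <<'E'
from h import *
g=grab_frame("scene")
x0,y0,x1,y1=180,120,330,240
b=cv2.resize(g["color"][y0:y1,x0:x1],None,fx=6,fy=6,interpolation=cv2.INTER_CUBIC)
bi=b.astype(int)
def rep(nm,m,ref,z):
    n,l,st,ce=cv2.connectedComponentsWithStats(m.astype(np.uint8)); W=[]
    for j in range(1,n):
        if 200<st[j,4]<1800: W.append(ray(g,[(ce[j]+.5)/6-.5+[x0,y0]],z)[0][:2])
    R0=ray(g,(np.array(ref)+.5)/6-.5+[x0,y0],z)[:,:2]
    for w in W: print(nm,w.round(4),[ (round(float(np.linalg.norm(w-r)),4)) for r in R0])
rep("pad",bi[:,:,2]-bi[:,:,0]>95,[(186.2,408.3),(336,459.4),(491.2,512.9)],.062)
rep("roller",(bi[:,:,0]-bi[:,:,2]>90)&(bi[:,:,1]-bi[:,:,2]>50),[(163.7,436.2),(314.1,487.8),(470.3,542.3)],.064)
E
```

```text
pad [0.4361 0.0966] [0.0337, 0.0505, 0.1349]
pad [0.4474 0.0138] [0.1172, 0.033, 0.0514]
pad [ 0.458  -0.0696] [0.2013, 0.1171, 0.0327]
roller [0.4152 0.0928] [0.034, 0.0498, 0.134]
roller [0.426  0.0105] [0.117, 0.0332, 0.051]
roller [ 0.4372 -0.0733] [0.2016, 0.1178, 0.0335]
```

```bash
python3 - <<'E'
from h import *
g=grab_frame("scene"); f=grab_frame("top")
old=cv2.imread("pics/tf.png"); o=old[20:320,500:700]
n=cv2.resize(f["color"][184:244,275:315][:,:,::-1],(200,300),interpolation=cv2.INTER_CUBIC)
s=cv2.resize(g["color"][175:245,262:322][:,:,::-1],(500,584),interpolation=cv2.INTER_CUBIC)
L=np.vstack([o[:292],n[:292]])
cv2.imwrite("pics/rc.png",np.hstack([L,s]))
E
```

```text
(no output)
```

View pics/rc.png

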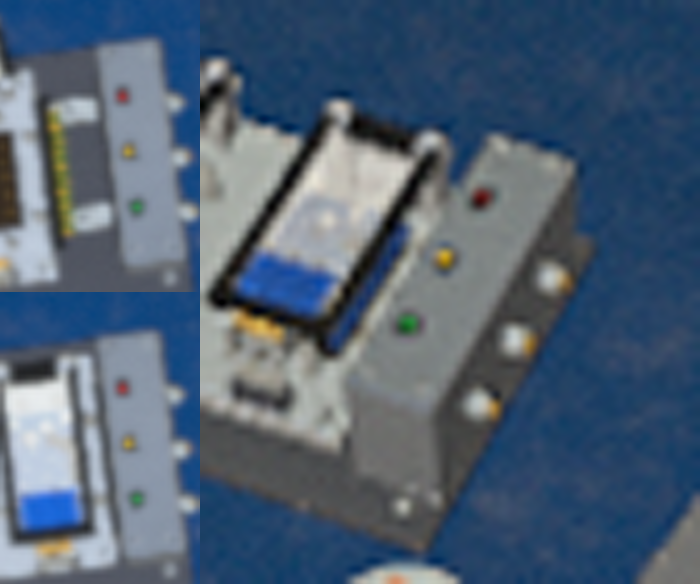

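The carriage has moved 33 mm and appears close to or against the receiver face (crop (345,440)). I'll push a bit more and watch for movement against force.

{"method": "jog_arm", "body": {
  "claw": [0,0,0],
  "delta_pos": [
    [0,-0.2,0],
    [0,0,0],
    [0,0,0]
  ],
  "turn": [
    [0,0,0],
    [0,0,0],
    [0,0,0]
  ]
}}

```text
time_s: 29.67
tcp_pos: [0.4567, 0.1816, 0.0528]
orientation: [-0.063, 0.998, 0.007, 0.0]
wrist_force: [-1.9, 36.0, 1.2]
gripper_width: 0.0001
finger_force: 18.1
```

{"method": "jog_arm", "body": {
  "claw": [0,0,0],
  "delta_pos": [
    [0,-0.1,0],
    [0,0,0],
    [0,0,0]
  ],
  "turn": [
    [0,0,0],
    [0,0,0],
    [0,0,0]
  ]
}}

```text
time_s: 29.92
tcp_pos: [0.4567, 0.1814, 0.0529]
orientation: [-0.063, 0.998, 0.009, 0.0]
wrist_force: [-3.1, 46.5, 1.1]
gripper_width: 0.0
finger_force: 23.1
```

{"method": "jog_arm", "body": {
  "claw": [0,0,0,0,0.4,0.4,0.4,0.4],
  "delta_pos": [
    [0,0.7,0],
    [0,0.3,0],
    [0,0,-0.8],
    [0,0,-1],
    [0,0,-0.8],
    [0,0,0],
    [0,0,0],
    [0,0,0]
  ],
  "turn": [
    [0,0,0],
    [0,0,0],
    [0,0,0],
    [0,0,0],
    [0,0,0],
    [0,0,0],
    [0,0,0],
    [0,0,0]
  ]
}}

```text
time_s: 30.58
tcp_pos: [0.4539, 0.1963, 0.1163]
orientation: [-0.065, 0.998, -0.0, -0.001]
wrist_force: [-0.3, -0.0, -0.8]
gripper_width: 0.0342
finger_force: 0.0
```

```bash
python3 - <<'E'
from h import *
s=read_state(); print(s["tcp_pos"],s["gripper_width"]); d([.4615,.1630,.053],97.5)
g=grab_frame("scene")
x0,y0,x1,y1=180,120,330,240
b=cv2.resize(g["color"][y0:y1,x0:x1],None,fx=6,fy=6,interpolation=cv2.INTER_CUBIC).astype(int)
n,l,st,ce=cv2.connectedComponentsWithStats((b[:,:,2]-b[:,:,0]>95).astype(np.uint8))
print([ray(g,[(ce[j]+.5)/6-.5+[x0,y0]],.062)[0][:2].round(4) for j in range(1,n) if 200<st[j,4]<1800])
E
```

```text
[0.45385524 0.1962902  0.11634949] 0.03420294490466762
yaw 97.4 turn -0.01 shift [-0.13 -1.36  2.53]
[array([0.4361, 0.0967]), array([0.4475, 0.0138]), array([ 0.458 , -0.0696])]
```

Carriage holds position. I'll pinch the handle to measure the stop-to-stop travel.

{"method": "jog_arm", "body": {
  "claw": [0.4,0.4,0.4,0.4,0.4,0.4,0.4,0.4],
  "delta_pos": [
    [-0.13,-0.7,0],
    [0,-0.66,0],
    [0,0,0.6],
    [0,0,0.7],
    [0,0,0.6],
    [0,0,0.4],
    [0,0,0.23],
    [0,0,0]
  ],
  "turn": [
    [0,0,0],
    [0,0,0],
    [0,0,0],
    [0,0,0],
    [0,0,0],
    [0,0,0],
    [0,0,0],
    [0,0,0]
  ]
}}

```text
time_s: 31.3
tcp_pos: [0.4607, 0.1635, 0.0523]
orientation: [-0.065, 0.998, -0.0, -0.002]
wrist_force: [-0.7, -0.1, -0.1]
gripper_width: 0.0339
finger_force: 0.0
```

{"method": "jog_arm", "body": {
  "claw": [0,0,0,0,0,0],
  "delta_pos": [
    [0,0,0],
    [0,0,0],
    [0,0,0],
    [0,0,0],
    [0,0,0],
    [0,0,0]
  ],
  "turn": [
    [0,0,0],
    [0,0,0],
    [0,0,0],
    [0,0,0],
    [0,0,0],
    [0,0,0]
  ],
  "force": 50
}}

```text
time_s: 31.8
tcp_pos: [0.4629, 0.1638, 0.0551]
orientation: [-0.065, 0.998, -0.0, 0.001]
wrist_force: [-0.3, -0.8, 3.1]
gripper_width: 0.0097
finger_force: 49.2
```

{"method": "jog_arm", "body": {
  "claw": [0,0,0,0,0,0,0,0],
  "delta_pos": [
    [0,0.2,0],
    [0,0.25,0],
    [0,0.25,0],
    [0,0.25,0],
    [0,0.25,0],
    [0,0.15,0],
    [0,0,0],
    [0,0,0]
  ],
  "turn": [
    [0,0,0],
    [0,0,0],
    [0,0,0],
    [0,0,0],
    [0,0,0],
    [0,0,0],
    [0,0,0],
    [0,0,0]
  ]
}}

```text
time_s: 32.47
tcp_pos: [0.4584, 0.1978, 0.055]
orientation: [-0.065, 0.998, 0.0, 0.001]
wrist_force: [-1.4, 0.3, 5.4]
gripper_width: 0.01
finger_force: 49.5
```

{"method": "jog_arm", "body": {
  "claw": [0,0,0,0,0],
  "delta_pos": [
    [0,0.12,0],
    [0,0.12,0],
    [0,0.11,0],
    [0,0,0],
    [0,0,0]
  ],
  "turn": [
    [0,0,0],
    [0,0,0],
    [0,0,0],
    [0,0,0],
    [0,0,0]
  ]
}}

```text
time_s: 32.88
tcp_pos: [0.4577, 0.2035, 0.055]
orientation: [-0.066, 0.998, -0.003, 0.0]
wrist_force: [-1.1, -12.9, 7.0]
gripper_width: 0.0099
finger_force: 49.8
```

Stop-to-stop travel is 40 mm, so the right-hand stop was fully docked. Sliding it back home.

{"method": "jog_arm", "body": {
  "claw": [0,0,0,0,0,0,0,0],
  "delta_pos": [
    [0,-0.15,0],
    [0,-0.25,0],
    [0,-0.25,0],
    [0,-0.25,0],
    [0,-0.25,0],
    [0,-0.25,0],
    [0,-0.2,0],
    [0,0,0]
  ],
  "turn": [
    [0,0,0],
    [0,0,0],
    [0,0,0],
    [0,0,0],
    [0,0,0],
    [0,0,0],
    [0,0,0],
    [0,0,0]
  ]
}}

```text
time_s: 33.55
tcp_pos: [0.4626, 0.1662, 0.0551]
orientation: [-0.065, 0.998, 0.0, 0.001]
wrist_force: [-0.5, -0.8, 4.9]
gripper_width: 0.01
finger_force: 49.8
```

{"method": "jog_arm", "body": {
  "claw": [0,0,0,0,0],
  "delta_pos": [
    [0,-0.12,0],
    [0,-0.1,0],
    [0,-0.1,0],
    [0,0,0],
    [0,0,0]
  ],
  "turn": [
    [0,0,0],
    [0,0,0],
    [0,0,0],
    [0,0,0],
    [0,0,0]
  ]
}}

```text
time_s: 33.97
tcp_pos: [0.463, 0.1635, 0.0551]
orientation: [-0.064, 0.998, 0.005, 0.001]
wrist_force: [-1.6, 22.1, 4.3]
gripper_width: 0.0097
finger_force: 50.1
```

{"method": "jog_arm", "body": {
  "claw": [0.4,0.4,0.4,0.4,0.4,0.4,0.4,0.4],
  "delta_pos": [
    [0,0.1,0],
    [0,0.05,0],
    [0,0,0],
    [0,0,-0.5],
    [0,0,-1],
    [0,0,-1],
    [0,0,-1],
    [0,0,-1]
  ],
  "turn": [
    [0,0,0],
    [0,0,0],
    [0,0,0],
    [0,0,0],
    [0,0,0],
    [0,0,0],
    [0,0,0],
    [0,0,0]
  ]
}}

```text
time_s: 34.63
tcp_pos: [0.4623, 0.1616, 0.1677]
orientation: [-0.065, 0.998, -0.0, -0.0]
wrist_force: [0.2, -0.3, 0.2]
gripper_width: 0.0339
finger_force: 0.0
```

{"method": "jog_arm", "body": {
  "claw": [0.4,0.4,0.4,0.4,0.4,0.4,0.4,0.4],
  "delta_pos": [
    [0,0,0],
    [0,0,0],
    [0,0,0],
    [0,0,0],
    [0,0,0],
    [0,0,0],
    [0,0,0],
    [0,0,0]
  ],
  "turn": [
    [0,0,1],
    [0,0,1],
    [0,0,1],
    [0,0,1],
    [0,0,1],
    [0,0,1],
    [0,0,1],
    [0,0,1]
  ]
}}

```text
time_s: 35.3
tcp_pos: [0.4625, 0.1616, 0.1665]
orientation: [0.283, 0.959, -0.0, -0.0]
wrist_force: [1.3, 0.8, -0.0]
gripper_width: 0.0341
finger_force: 0.0
```

{"method": "jog_arm", "body": {
  "claw": [0.4,0.4,0.4,0.4,0.4,0.4,0.4,0.4],
  "delta_pos": [
    [0,0,0],
    [0,0,0],
    [0,0,0],
    [0,0,0],
    [0,0,0],
    [0,0,0],
    [0,0,0],
    [0,0,0]
  ],
  "turn": [
    [0,0,1],
    [0,0,1],
    [0,0,1],
    [0,0,1],
    [0,0,1],
    [0,0,1],
    [0,0,1],
    [0,0,1]
  ]
}}

```text
time_s: 35.97
tcp_pos: [0.4624, 0.1616, 0.1665]
orientation: [0.594, 0.805, -0.0, -0.0]
wrist_force: [-0.5, -0.8, 0.2]
gripper_width: 0.0341
finger_force: 0.0
```

```bash
python3 - <<'E'
from h import *
F={n:grab_frame(n) for n in("top","scene")}
for n,f in F.items():
    x0,y0,x1,y1=170,170,220,270
    b=cv2.resize(f["color"][y0:y1,x0:x1],None,fx=8,fy=8,interpolation=cv2.INTER_CUBIC).astype(int)
    m=((b[:,:,0]-b[:,:,1]>80)&(b[:,:,0]-b[:,:,2]>80)).astype(np.uint8)
    for c in cv2.findContours(m,0,2)[0]:
        if cv2.contourArea(c)>500:
            px=(c.reshape(-1,2)+.5)/8-.5+[x0,y0]
            r=cv2.minAreaRect((ray(f,px,.054)[:,:2]*1000).astype(np.float32)); print(n,np.round(r[0],1),np.round(r[1],1),round(r[2],1),px.min(0),px.max(0))
s=read_state(); print(s["tcp_pos"]); d([.3925,.1775,.12],7.5)
E
```

```text
top [393.2 175.8] [42.6 24.8] 67.0 [184.5625 246.8125] [201.0625 256.0625]
scene [384.6 170.3] [51.3 27.2] 89.2 [184.9375 188.5625] [197.5625 199.4375]
[0.4624575  0.16165979 0.16655596]
yaw 17.4 turn 1.98 shift [ 0.99 -2.69  1.86]
```

```bash
python3 - <<'E'
from h import *
f=grab_frame("top");g=grab_frame("scene")
print(ray(f,[[192.8,251.0]],.056),ray(g,[[192,193.1]],.056))
im=f["color"].astype(int)
for y in range(246,258): print(y,' '.join(f"{r:3d}/{q:3d}" for r,q in zip(im[y,183:203,0],im[y,183:203,1])))
for n in (0,.05): pass
a=np.radians(7.5); ey=np.array([-np.sin(a),np.cos(a)]); c=np.array([.3915,.177])
print("bar ends top",proj(f,[[*(c+ey*k*.022),.056] for k in(-1,1)]).round(1),"scene",proj(g,[[*(c+ey*k*.022),.056] for k in(-1,1)]).round(1))
E
```

```text
[[0.39286067 0.17539067 0.056     ]] [[0.39058163 0.16797416 0.056     ]]
246  75/ 82  80/ 86  82/ 86  80/ 85  81/ 85  82/ 87  82/ 85  81/ 85  84/ 83  91/ 80  98/ 75 102/ 71 106/ 77 115/101 136/137 148/156 147/156 137/144 112/118  90/ 94
247  74/ 81  81/ 85  80/ 83  80/ 83  79/ 81  81/ 83  81/ 82  84/ 81  99/ 75 122/ 63 138/ 51 145/ 45 146/ 50 137/ 63 122/ 86 109/100 102/104  96/100  89/ 93  83/ 87
248  75/ 82  84/ 84  91/ 77  98/ 72  97/ 70  98/ 70  97/ 69 104/ 67 124/ 57 152/ 45 168/ 34 171/ 27 171/ 23 161/ 31 137/ 44 115/ 60  99/ 70  90/ 79  83/ 81  82/ 84
249  75/ 81  97/ 80 127/ 60 145/ 45 149/ 44 148/ 43 148/ 45 149/ 50 156/ 66 167/ 81 175/ 70 177/ 35 178/ 17 173/ 16 163/ 22 154/ 36 140/ 46 120/ 55  96/ 65  86/ 79
250  76/ 81 111/ 75 163/ 46 192/ 24 196/ 22 195/ 20 196/ 25 193/ 56 189/107 184/141 191/121 200/ 63 202/ 19 202/ 16 199/ 13 198/ 21 187/ 24 154/ 27 116/ 47  90/ 71
251  78/ 84 118/ 76 182/ 44 215/ 20 222/ 19 221/ 19 221/ 22 221/ 58 214/114 203/149 211/125 221/ 65 222/ 18 223/ 18 223/ 14 222/ 20 212/ 18 176/ 19 128/ 41  94/ 67
252  78/ 85 115/ 81 176/ 61 211/ 39 219/ 3
[... 322 characters left out ...]
130/112 120/ 91 120/ 79 145/ 68 181/ 46 207/ 26 216/ 20 219/ 23 221/ 25 221/ 47 204/ 85 180/120 156/123 125/ 98  97/ 84  85/ 84
255  71/ 85  83/ 89  98/103 118/123 117/121  96/ 95  90/ 86 108/ 78 149/ 67 189/ 47 212/ 34 220/ 35 221/ 43 212/ 76 187/116 157/136 128/124 100/ 99  86/ 87  82/ 86
256  63/ 80  80/ 86  86/ 91  96/102  95/101  86/ 90  82/ 86  88/ 84 106/ 80 135/ 70 152/ 63 159/ 61 162/ 67 153/ 85 135/107 118/114  98/103  84/ 90  79/ 87  78/ 84
257  63/ 81  77/ 84  82/ 86  82/ 87  82/ 87  81/ 86  82/ 86  82/ 86  86/ 86  89/ 83  92/ 78  94/ 77  95/ 80  93/ 83  90/ 92  86/ 93  78/ 88  68/ 83  61/ 79  58/ 75
bar ends top [[200.3 250.5]
 [184.  252.5]] scene [[196.2 193.9]
 [183.6 189.5]]
```

```bash
python3 - <<'E'
from h import *
d([.3915,.174,.07],4.5)
E
```

```text
yaw 17.6 turn 2.61 shift [ 0.71 -2.79  3.87]
```

{"method": "jog_arm", "body": {
  "claw": [0.4,0.4,0.4,0.4,0.4,0.4,0.4,0.4],
  "delta_pos": [
    [0,0,0],
    [0,0,0],
    [0,0,0],
    [0.25,-0.9,0],
    [0.25,-0.9,0],
    [0.2,-0.6,0],
    [0,-0.4,0],
    [0,0,0]
  ],
  "turn": [
    [0,0,0.9],
    [0,0,0.9],
    [0,0,0.8],
    [0,0,0],
    [0,0,0],
    [0,0,0],
    [0,0,0],
    [0,0,0]
  ]
}}

```text
time_s: 36.83
tcp_pos: [0.3897, 0.1742, 0.1664]
orientation: [0.678, 0.735, -0.0, -0.0]
wrist_force: [-0.9, -0.2, 0.3]
gripper_width: 0.0341
finger_force: 0.0
```

{"method": "jog_arm", "body": {
  "claw": [0.4,0.4,0.4,0.4,0.4,0.4],
  "delta_pos": [
    [0,0,0.9],
    [0,0,1],
    [0,0,1],
    [0,0,0.6],
    [0,0,0.35],
    [0,0,0]
  ],
  "turn": [
    [0,0,0],
    [0,0,0],
    [0,0,0],
    [0,0,0],
    [0,0,0],
    [0,0,0]
  ]
}}

```text
time_s: 37.33
tcp_pos: [0.3903, 0.1737, 0.0688]
orientation: [0.679, 0.734, -0.001, -0.001]
wrist_force: [-1.0, -0.0, -0.9]
gripper_width: 0.0341
finger_force: 0.0
```

```bash
python3 - <<'E'
from h import *
print(read_state()["tcp_pos"],read_state()["joint_pos"]); d([.3915,.174,.041],4.5)
E
```

```text
[0.39033261 0.1737113  0.06879036] [ 1.34349739e-01 -2.13733254e-02  2.13606714e+00 -1.43349379e-04
  1.03060392e+00  5.63259502e-02]
yaw 4.5 turn -0.01 shift [0.01 0.05 1.11]
```

{"method": "jog_arm", "body": {
  "claw": [0.4,0.4,0.4,0.4,0.4],
  "delta_pos": [
    [0,0.05,0.3],
    [0,0,0.3],
    [0,0,0.3],
    [0,0,0.2],
    [0,0,0]
  ],
  "turn": [
    [0,0,0],
    [0,0,0],
    [0,0,0],
    [0,0,0],
    [0,0,0]
  ]
}}

```text
time_s: 37.75
tcp_pos: [0.3918, 0.1741, 0.042]
orientation: [0.679, 0.734, -0.001, -0.001]
wrist_force: [-0.7, -0.5, 0.2]
gripper_width: 0.0342
finger_force: 0.0
```

{"method": "jog_arm", "body": {
  "claw": [0,0,0,0,0],
  "delta_pos": [
    [0,0,0],
    [0,0,0],
    [0,0,0],
    [0,0,0],
    [0,0,0]
  ],
  "turn": [
    [0,0,0],
    [0,0,0],
    [0,0,0],
    [0,0,0],
    [0,0,0]
  ],
  "force": 70
}}

```text
time_s: 38.17
tcp_pos: [0.3927, 0.174, 0.0435]
orientation: [0.679, 0.734, -0.0, 0.0]
wrist_force: [-1.8, -2.5, 4.4]
gripper_width: 0.0099
finger_force: 70.8
```

```bash
python3 - <<'E'
from h import *
s=read_state(); print(s["tcp_pos"],s["wrist_force"],s["torque"],s["gripper_width"]); d([.3915,.174,.041],4.5)
E
```

```text
[0.39272549 0.17401227 0.04346664] [-1.79270811 -2.51358684  4.42309625] [-0.53766652  0.41861821 -0.01272999] 0.009942250142733172
yaw 4.5 turn -0.01 shift [ 0.   -0.05  0.1 ]
```

{"method": "jog_arm", "body": {
  "claw": [0,0,0,0,0,0],
  "delta_pos": [
    [0,0,0],
    [0,0,0],
    [0,0,0],
    [0,0,0],
    [0,0,0],
    [0,0,0]
  ],
  "turn": [
    [0,0,0.6],
    [0,0,0.8],
    [0,0,0.8],
    [0,0,0.8],
    [0,0,0],
    [0,0,0]
  ]
}}

```text
time_s: 38.67
tcp_pos: [0.3924, 0.174, 0.0435]
orientation: [0.769, 0.639, -0.0, -0.0]
wrist_force: [-4.2, -2.8, 7.8]
gripper_width: 0.01
finger_force: 71.0
```

```bash
python3 - <<'E'
from h import *
s=read_state(); print(s["tcp_pos"],s["wrist_force"],s["torque"],s["gripper_width"]); d([.3915,.174,.041],4.5)
E
```

```text
[0.39238313 0.17404185 0.04346563] [-4.24541491 -2.84644577  7.83175794] [-0.50803054  0.74347632 -0.07654133] 0.010039957355104143
yaw -10.6 turn -3.01 shift [ 0.   -0.04  0.1 ]
```

Turning well with low side force. Continuing.

{"method": "jog_arm", "body": {
  "claw": [0,0,0,0,0,0,0,0],
  "delta_pos": [
    [0,0,0],
    [0,0,0],
    [0,0,0],
    [0,0,0],
    [0,0,0],
    [0,0,0],
    [0,0,0],
    [0,0,0]
  ],
  "turn": [
    [0,0,0.9],
    [0,0,0.9],
    [0,0,0.9],
    [0,0,0.9],
    [0,0,0.9],
    [0,0,0.9],
    [0,0,0],
    [0,0,0]
  ]
}}

```text
time_s: 39.33
tcp_pos: [0.3917, 0.1743, 0.0434]
orientation: [0.897, 0.442, -0.001, -0.001]
wrist_force: [-5.9, -0.9, 9.6]
gripper_width: 0.0099
finger_force: 71.4
```

{"method": "jog_arm", "body": {
  "claw": [0,0,0,0,0,0,0,0],
  "delta_pos": [
    [0,0,0],
    [0,0,0],
    [0,0,0],
    [0,0,0],
    [0,0,0],
    [0,0,0],
    [0,0,0],
    [0,0,0]
  ],
  "turn": [
    [0,0,0.9],
    [0,0,0.9],
    [0,0,0.9],
    [0,0,0.9],
    [0,0,0.9],
    [0,0,0.6],
    [0,0,0],
    [0,0,0]
  ]
}}

```text
time_s: 40.0
tcp_pos: [0.3913, 0.1748, 0.0434]
orientation: [0.973, 0.233, -0.001, -0.001]
wrist_force: [-7.6, 1.5, 10.8]
gripper_width: 0.0102
finger_force: 71.6
```

```bash
python3 - <<'E'
from h import *
s=read_state(); print(s["tcp_pos"],s["wrist_force"],s["torque"],s["gripper_width"]); d([.3915,.174,.041],-82)
E
```

```text
[0.39130035 0.17482072 0.04342685] [-7.58922065  1.48287207 10.79780968] [ 0.11977294  1.3998829  -0.10217127] 0.01016880034165968
yaw -63.1 turn 3.78 shift [0.   0.03 0.1 ]
```

{"method": "jog_arm", "body": {
  "claw": [0,0,0,0,0,0,0],
  "delta_pos": [
    [0,0,0],
    [0,0,0],
    [0,0,0],
    [0,0,0],
    [0,0,0],
    [0,0,0],
    [0,0,0]
  ],
  "turn": [
    [0,0,0.8],
    [0,0,0.8],
    [0,0,0.8],
    [0,0,0.6],
    [0,0,0.4],
    [0,0,0],
    [0,0,0]
  ]
}}

```text
time_s: 40.58
tcp_pos: [0.3912, 0.1752, 0.0434]
orientation: [0.996, 0.086, -0.002, -0.001]
wrist_force: [-8.9, 4.0, 11.1]
gripper_width: 0.0097
finger_force: 71.6
```

```bash
python3 - <<'E'
from h import *
s=read_state(); print(s["wrist_force"],s["torque"],s["gripper_width"]); d([.3915,.174,.041],-82)
E
```

```text
[-8.89573321  3.98993975 11.14545433] [ 0.4477912   1.49311758 -0.044961  ] 0.009746665118267708
yaw -80.1 turn 0.38 shift [0.01 0.05 0.1 ]
```

{"method": "jog_arm", "body": {
  "claw": [0,0,0,0],
  "delta_pos": [
    [0,0,0],
    [0,0,0],
    [0,0,0],
    [0,0,0]
  ],
  "turn": [
    [0,0,0.4],
    [0,0,0.4],
    [0,0,0],
    [0,0,0]
  ]
}}

```text
time_s: 40.92
tcp_pos: [0.3912, 0.1752, 0.0434]
orientation: [0.999, 0.054, -0.002, -0.001]
wrist_force: [-7.8, 4.3, 11.6]
gripper_width: 0.0102
finger_force: 75.1
```

```bash
python3 - <<'E'
from h import *
s=read_state(); print(s["wrist_force"],s["torque"],s["gripper_width"]); d([.3915,.174,.041],-82)
E
```

```text
[-7.76067534  4.25843757 11.6306571 ] [0.64910703 1.36835749 1.43186161] 0.010224067531977344
yaw -83.8 turn -0.37 shift [0.01 0.05 0.1 ]
```

{"method": "jog_arm", "body": {
  "claw": [0.35,0.35,0.35,0.35,0.35,0.35,0.35,0.35],
  "delta_pos": [
    [0,0,0],
    [0,0,0],
    [0,0,0],
    [0,0,-0.5],
    [0,0,-1],
    [0,0,-1],
    [0,0,-1],
    [0,0,-1]
  ],
  "turn": [
    [0,0,0],
    [0,0,0],
    [0,0,0],
    [0,0,0],
    [0,0,0],
    [0,0,0],
    [0,0,0],
    [0,0,0]
  ]
}}

```text
time_s: 41.58
tcp_pos: [0.3927, 0.1741, 0.1567]
orientation: [0.999, 0.052, 0.0, -0.0]
wrist_force: [-0.1, -0.2, -0.2]
gripper_width: 0.03
finger_force: 0.0
```

{"method": "jog_arm", "body": {
  "claw": [0.4,0.4,0.4,0.4,0.4,0.4],
  "delta_pos": [
    [0,0,-1],
    [0,-0.9,-0.5],
    [0,-0.9,0],
    [0,-0.9,0],
    [0,-0.9,0],
    [0,0,0]
  ],
  "turn": [
    [0,0,0],
    [0,0,0],
    [0,0,0],
    [0,0,0],
    [0,0,0],
    [0,0,0]
  ]
}}

```text
time_s: 42.08
tcp_pos: [0.383, 0.2663, 0.1932]
orientation: [0.999, 0.053, 0.0, -0.001]
wrist_force: [0.5, 0.4, -1.0]
gripper_width: 0.0339
finger_force: 0.0
```

```bash
python3 - <<'E'
from h import *
s=read_state(); print(s["tcp_pos"],s["time_s"])
F={n:grab_frame(n) for n in("top","scene")}
for n,f in F.items():
    x0,y0,x1,y1=(175,235,215,270) if n=="top" else (175,175,215,215)
    b=cv2.resize(f["color"][y0:y1,x0:x1],None,fx=8,fy=8,interpolation=cv2.INTER_CUBIC).astype(int)
    m=((b[:,:,0]-b[:,:,1]>80)&(b[:,:,0]-b[:,:,2]>80)).astype(np.uint8)
    for c in cv2.findContours(m,0,2)[0]:
        if cv2.contourArea(c)>500:
            r=cv2.minAreaRect((ray(f,(c.reshape(-1,2)+.5)/8-.5+[x0,y0],.054)[:,:2]*1000).astype(np.float32)); print(n,np.round(r[0],1),np.round(r[1],1),round(r[2],1))
g=F["scene"]; x0,y0,x1,y1=180,120,330,240
b=cv2.resize(g["color"][y0:y1,x0:x1],None,fx=6,fy=6,interpolation=cv2.INTER_CUBIC).astype(int)
n,l,st,ce=cv2.connectedComponentsWithStats((b[:,:,2]-b[:,:,0]>95).astype(np.uint8))
print([ray(g,[(ce[j]+.5)/6-.5+[x0,y0]],.062)[0][:2].round(4) for j in range(1,n) if 200<st[j,4]<1800])
im=F["top"]["color"].astype(int)
for y in range(240,262,2): print(y,' '.join(f"{v:4d}" for v in (im[y,183:205,0]-im[y,183:205,1])))
E
```

```text
[0.38300866 0.26634761 0.19320711] 42.0833
top [393.  172.7] [41.9 23.3] 1.6
scene [385.3 155. ] [24.3 11.6] 11.9
scene [390.  171.8] [52.3 16.6] 12.3
[array([0.4362, 0.0967]), array([0.4475, 0.0138]), array([ 0.4581, -0.0696])]
240  -11  -12  -12  -10  -11   -9  -12  -12  -12  -13  -11  -12  -11  -12  -13  -11  -11   -9   -9   -8   -8   -9
242  -10  -10  -11  -11  -11   -9   -8   -3    3    7    4    0   -6   -8  -10  -13  -11   -8   -4   -2   -4   -4
244   -6   -5   -5   -5   -5   -1   24   85  142  152  121   62   18    0   -9  -12  -12   -8   -5   -4   -5   -4
246   -7   -5   -6   -4   -4   -1   28  102  176  194  180  116   47   18   -1   -9   -8   -7   -6   -5   -4   -5
248   -9   -4   -4   -4   -5   -2   17   82  161  180  176  147  113  119  105   60   15   -2   -4   -5   -4   -5
250  -10   -5   -5   -5   -4    1   32   85   81   56   71  106  129  162  172  111   36    2   -5   -4   -5   -4
252  -10   -5   -5   -5   -5    3   44  109  120  105  118  134  133  165  183  121   38    1   -4   -5   -5   -4
254   -9   -6   -6   -7   -5   -4   13   66  141  191  197  176  141  125  107   55   11   -3   -5   -5   -5   -5
256  -16   -7   -5   -4   -6   -5   -1   26  102  177  200  187  138   63   21    3   -3   -5   -6   -7   -7   -9
258  -23   -9   -7   -7   -8   -8   -7    7   62  142  185  178  137   65    6  -20  -27  -33  -36  -38  -43  -46
260  -46  -39  -40  -45  -45  -46  -45  -42  -30   -9    7   11    2  -17  -35  -46  -51  -52  -53  -57  -57  -60
```

```bash
python3 -c "
from plant import *
print(hand_in())"
```

```text
the job is handed in; nothing more can be done
None
```

The fixture is ready and the job is handed in. Both blue boards on the bench sit in nests 2 and 3 with headers to the right, all three covers are shut (nest 1 is empty), the carriage is against its docked stop, and the knob was then turned clockwise to its end stop; I did not touch the multimeter, pliers, tin or calipers.

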